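# Fill a sweet jar through the spring-slide hopper

## Task

Take a scoopful of sweets (three or more) out of the white tray with the steel scoop, tip them into the clear hopper of the filling stand while its slide is shut, and lay the scoop back down on the table. Then pull the stand's spring-return slide out by its black tab until the line engraved on the slide is level with the front edge of the cover plate, so that all the sweets in the hopper drop into the jar, and finish while still gripping the slide there: do not let it spring back. Do not spill sweets outside the tray, scoop and jar, keep the jar upright, and leave the other things on the table where they are.

Things in the scene. Friction and masses are not known exactly. Their poses are not given: they have to be found in the camera images.
- tray_bay (a point): Centre of the inner floor of the sweets bay of a low white tray fixed to the table. Bay: 240 mm long (x), 94 mm wide (y), floor 4 mm above the table, walls 4 mm thick, tops at 36 mm. x points to its far end, away from the robot; the sweets start in the far (+x) half, the near half is empty. The second bay, on the +y side, is filled with fixed cartons up to 34 mm high.
- sweet1_center (a point): Centre of one of five equal round caramel-coloured boiled sweets, 24 mm in diameter, 11 g, loose on the floor of the tray's bay; hard, glazed and slippery, they roll
- sweet2_center (a point): Centre of one of five equal round caramel-coloured boiled sweets, 24 mm in diameter, 11 g, loose on the floor of the tray's bay; hard, glazed and slippery, they roll
- sweet3_center (a point): Centre of one of five equal round caramel-coloured boiled sweets, 24 mm in diameter, 11 g, loose on the floor of the tray's bay; hard, glazed and slippery, they roll
- sweet4_center (a point): Centre of one of five equal round caramel-coloured boiled sweets, 24 mm in diameter, 11 g, loose on the floor of the tray's bay; hard, glazed and slippery, they roll
- sweet5_center (a point): Centre of one of five equal round caramel-coloured boiled sweets, 24 mm in diameter, 11 g, loose on the floor of the tray's bay; hard, glazed and slippery, they roll
- scoop_bowl (a point): Point in the bowl of the loose sheet-steel scoop, 15 mm above its flat underside. x points to the open nose, z up. Floor 2.5 mm thick, 84 mm wide, from 47 mm behind this point (closed back wall, 44 mm high) to 50 mm ahead (open nose edge); side walls 40 mm high at the back, stepped down to 8 mm, ending 6 mm short of the nose.
- scoop_grip (a point): Good place to grip the scoop: centreline of the black plastic handle, 85 mm behind the bowl point (38 mm behind the back wall), 62 mm above the scoop's underside. The handle is straight along the scoop's x, 18 mm wide, 20 mm high, from 61 to 166 mm behind the bowl point. Same axes as the bowl point.
- hopper_mouth (a point): Centre of the round open top of the filling stand's clear hopper, 245 mm above the table, 150 mm wide inside, narrowing to an outlet 52 mm wide at 128 mm above the table, closed by the slide plate. The stand (white base 170 x 150 mm, four posts, steel deck) is fixed to the table. x points to the back of the stand: the slide pulls towards -x.
- hopper_outlet (a point): Point on the hopper's axis low inside it, 150 mm above the table, 24 mm above the slide plate. Same axes as the hopper mouth.
- cover_edge (a point): Middle of the top front edge of the aluminium cover plate, 134 mm above the table, 85 mm in front (-x) of the hopper's axis. Same axes as the hopper point.
- gate_grip (a point): Place to grip the slide: centre of its upright black tab, 155 mm above the table, 150 mm in front of the hopper's axis when shut. The tab is 12 mm thick along the pull, 40 mm wide across, its top 172 mm above the table; under it the slide plate's top is at 126 mm and a 132 mm wide crossbar's top at 130 mm. x points back into the stand: pull towards -x. It moves with the slide.
- gate_line (a point): The dark line engraved across the top of the slide plate, hidden under the cover while the slide is shut. It moves with the slide and is level with the cover's front edge when the slide is 60 mm out.
- gate (a joint): How far the slide is pulled out, in m: 0 shut, 0.060 with its line level with the cover's edge (the plate's square opening is then under the hopper's outlet), 0.080 end stop. A spring pulls it shut with 3.2 N at 0 and 8 N at 0.060; let go, it shuts at once. Sweets start to drop at about 0.035.
- jar_center (a point): Centre (half-way up) of a loose clear glass jar, 80 mm across and 92 mm high, wall 3.5 mm, standing on the stand's base under the outlet; its open rim is 102 mm above the table, 10 mm under the deck. It need not be touched.
- scoop: The whole scoop, 130 g; origin under the bowl point, on the underside. It starts flat on the table, nose away from the robot, and is to lie flat on the table again at the end.
- full_jar: Bystander: closed jar of sweets with a steel cap, 72 mm across, 100 mm high; origin under its middle
- ribbon_spool: Bystander: cardboard spool lying flat, 64 mm across, 30 mm high; origin under its middle
- gift_box: Bystander: lidded carton 70 x 70 x 61 mm; origin under its middle
Mind the look-alikes: they are no part of the job. Of the things shaped like the scoop, the bare steel one is meant.

How it is judged:
On the way, in this order (a step that is already met when the one before it is completed fails the run):
1. three or more sweets are lifted clear of the tray in the scoop (height (world z) of scoop_bowl above 0.12 m and (distance between each of sweet1_center, sweet2_center, sweet3_center and scoop_bowl below 0.06 m or distance between each of sweet1_center, sweet2_center, sweet4_center and scoop_bowl below 0.06 m or distance between each of sweet1_center, sweet2_center, sweet5_center and scoop_bowl below 0.06 m or distance between each of sweet1_center, sweet3_center, sweet4_center and scoop_bowl below 0.06 m or distance between each of sweet1_center, sweet3_center, sweet5_center and scoop_bowl below 0.06 m or distance between each of sweet1_center, sweet4_center, sweet5_center and scoop_bowl below 0.06 m or distance between each of sweet2_center, sweet3_center, sweet4_center and scoop_bowl below 0.06 m or distance between each of sweet2_center, sweet3_center, sweet5_center and scoop_bowl below 0.06 m or distance between each of sweet2_center, sweet4_center, sweet5_center and scoop_bowl below 0.06 m or distance between each of sweet3_center, sweet4_center, sweet5_center and scoop_bowl below 0.06 m)), for 0.2 s.
2. three or more sweets lie in the hopper with the slide shut (value of joint gate below 0.008 m and (distance between each of sweet1_center, sweet2_center, sweet3_center and hopper_outlet below 0.055 m or distance between each of sweet1_center, sweet2_center, sweet4_center and hopper_outlet below 0.055 m or distance between each of sweet1_center, sweet2_center, sweet5_center and hopper_outlet below 0.055 m or distance between each of sweet1_center, sweet3_center, sweet4_center and hopper_outlet below 0.055 m or distance between each of sweet1_center, sweet3_center, sweet5_center and hopper_outlet below 0.055 m or distance between each of sweet1_center, sweet4_center, sweet5_center and hopper_outlet below 0.055 m or distance between each of sweet2_center, sweet3_center, sweet4_center and hopper_outlet below 0.055 m or distance between each of sweet2_center, sweet3_center, sweet5_center and hopper_outlet below 0.055 m or distance between each of sweet2_center, sweet4_center, sweet5_center and hopper_outlet below 0.055 m or distance between each of sweet3_center, sweet4_center, sweet5_center and hopper_outlet below 0.055 m)), for 0.2 s.
At the end, for the whole second after the job is handed in: The slide is held by the fingers at 60 mm out (within 7 mm) and still; at least three sweets are in the jar and every other sweet is in the tray's bay, the jar or the scoop (none in the hopper or on the table); the scoop lies flat on the table, let go; the jar stands upright under the outlet (value of joint gate between 0.053 and 0.067 m and velocity of joint gate between -0.01 and 0.01 m/s and contact force between the fingers and gate above 2 N and contact force between scoop and gate below 0.1 N and (distance between each of sweet1_center, sweet2_center, sweet3_center and jar_center below 0.05 m or distance between each of sweet1_center, sweet2_center, sweet4_center and jar_center below 0.05 m or distance between each of sweet1_center, sweet2_center, sweet5_center and jar_center below 0.05 m or distance between each of sweet1_center, sweet3_center, sweet4_center and jar_center below 0.05 m or distance between each of sweet1_center, sweet3_center, sweet5_center and jar_center below 0.05 m or distance between each of sweet1_center, sweet4_center, sweet5_center and jar_center below 0.05 m or distance between each of sweet2_center, sweet3_center, sweet4_center and jar_center below 0.05 m or distance between each of sweet2_center, sweet3_center, sweet5_center and jar_center below 0.05 m or distance between each of sweet2_center, sweet4_center, sweet5_center and jar_center below 0.05 m or distance between each of sweet3_center, sweet4_center, sweet5_center and jar_center below 0.05 m) and (distance between sweet1_center and jar_center below 0.05 m or (x of sweet1_center in the frame of tray_bay between -0.122 and 0.122 m and y of sweet1_center in the frame of tray_bay between -0.049 and 0.049 m and z of sweet1_center in the frame of tray_bay below 0.05 m) or distance between sweet1_center and scoop_bowl below 0.06 m) and (distance between sweet2_center and jar_center below 0.05 m or (x of sweet2_center in the frame of tray_bay between -0.122 and 0.122 m and y of sweet2_center in the frame of tray_bay between -0.049 and 0.049 m and z of sweet2_center in the frame of tray_bay below 0.05 m) or distance between sweet2_center and scoop_bowl below 0.06 m) and (distance between sweet3_center and jar_center below 0.05 m or (x of sweet3_center in the frame of tray_bay between -0.122 and 0.122 m and y of sweet3_center in the frame of tray_bay between -0.049 and 0.049 m and z of sweet3_center in the frame of tray_bay below 0.05 m) or distance between sweet3_center and scoop_bowl below 0.06 m) and (distance between sweet4_center and jar_center below 0.05 m or (x of sweet4_center in the frame of tray_bay between -0.122 and 0.122 m and y of sweet4_center in the frame of tray_bay between -0.049 and 0.049 m and z of sweet4_center in the frame of tray_bay below 0.05 m) or distance between sweet4_center and scoop_bowl below 0.06 m) and (distance between sweet5_center and jar_center below 0.05 m or (x of sweet5_center in the frame of tray_bay between -0.122 and 0.122 m and y of sweet5_center in the frame of tray_bay between -0.049 and 0.049 m and z of sweet5_center in the frame of tray_bay below 0.05 m) or distance between sweet5_center and scoop_bowl below 0.06 m) and height (world z) of scoop_bowl below 0.03 m and angle between each of scoop_bowl, jar_center's own z axis and vertical below 0.15 rad and linear speed of scoop below 0.02 m/s and contact force between the fingers and scoop below 0.1 N and horizontal distance between jar_center and hopper_mouth below 0.03 m); the arm keeps its last pose, push and grip.
It fails at once if the full jar is moved more than 30 mm or tipped over (distance of full_jar from where it was at the start of the episode above 0.03 m or angle between full_jar's own z axis and vertical above 0.4 rad).
It fails at once if the ribbon spool is moved more than 30 mm or tipped over (distance of ribbon_spool from where it was at the start of the episode above 0.03 m or angle between ribbon_spool's own z axis and vertical above 0.4 rad).
It fails at once if the gift box is moved more than 30 mm or tipped over (distance of gift_box from where it was at the start of the episode above 0.03 m or angle between gift_box's own z axis and vertical above 0.4 rad).
It fails at once if the jar is tipped (angle between jar_center's own z axis and vertical above 0.4 rad).
It also fails if it takes over 72 s, if anything falls off the work surface, if the arm or the gripper's body presses on something with over 40 N, if the wrist force passes 120 N, or if a joint passes its speed limit or range.

## Robot

A 7-joint arm with a two-finger parallel gripper is mounted at the origin on the work surface. World frame = base frame: x ahead of the robot, y to its left, z up, the work surface at z = 0. Lengths are in m, angles in rad, forces in N, time in s.
With the tool pointing down it reaches from about 0.425 to 0.925 m from the base axis. Payload 6.8 kg.
Tool frame: the origin (TCP) lies midway between the tips of the shut fingers; the grasp point (between the pads) lies 19 mm behind it (bot.pinch_z is the distance from the TCP to the grasp point, in m); x points along the fingers, y is the direction in which the jaws open and shut, and the axes are right-handed (so a half turn about x gives the same grasp; the last joint's range is limited). The gripper opens to 85 mm and grips with 20 to 120 N. Pads are 22 mm wide; open, the fingers measure 114 mm over their backs; the gripper's body (76 mm by 85 mm) begins 54 mm behind the grasp point. The pads swing forward as they close: fully open they stand 13 mm farther back than shut.
Start: joints at [-1.428, 0.477, 0.022, 1.555, -0.011, 1.109, -0.083], TCP at [0.168, 0.654, 0.231] pointing down, gripper open.
Joint ranges: [-2.96, 2.96], [-0.34, 2.1], [-1.41, 1.46], [0.24, 2.44], [-1.37, 4.51], [0.17, 1.92], [-2.96, 2.96]. Speed limits (rad/s): [2.39, 2.39, 3.14, 3.14, 3.14, 3.14, 3.14].

## Interface

Orientations are given as a unit quaternion [w, x, y, z].
In Python, from station import bot gives the robot as it stands. The module is installed in compiled form; this text tells all that it offers.
- The arm moves only by the tool step_arm, never from a script. Its argument "plan" is a list of rows, each a list of 6 numbers: the shift along the tool's x, y, z in units of 40 mm (1.0 is 40 mm), then the turn, a rotation vector about the tool's x, y, z in units of 360 degrees (1.0 is 360 degrees). In form: [[dx, dy, dz, ax, ay, az], ...]. A call has 1 to 8 rows; each row shifts and turns the commanded pose from where the row before left it, along the tool's axes as they then stand; what a row does not reach is not made up. A row lasts 1/8 s, in which the tool goes at most 62.5 mm and 10.7 degrees, less where a joint would pass 70% of its speed; a pose out of reach is approached as far as the arm can. A call with a number of a shift or a turn outside -1 to 1 is refused whole. A call with a gripper value outside its range is refused whole. "fingers" is the closure, from -1 (fully open) to 1 (shut), set as the call begins (left out, the last holds). The fingers move at their own pace and stop on an object; "force" is the grip in N (left out, the last holds). Time passes only in rows, so rows that do not move let the fingers close. It gives the time, the measured TCP pose, the force and the opening at its end, in the units of the state.
- bot.get_obs(): the state, without advancing time (a new reading comes with each control period).
- bot.read_camera(name): name is "scene" or "top" or "wrist"; returns (picture, depth): 420x560x3 uint8, red, green, blue; 420x560 float32, m along the optical axis (not along the pixel's ray), 0 where there is no reading.
- bot.camera_model(name): a dict with "mtx" (3x3 intrinsics, pixels), "k1" (the pictures are not rectified: a ray, as slopes to the right and down, at radius r is drawn at 1 + k1 r^2 times it, then the intrinsics apply), "origin" and "rotation" of the camera in the world; the wrist camera has in their place "T_tool_cam" (4x4, takes a point from camera to tool coordinates, whose origin is the TCP and whose axes are the tool frame's). Camera axes: x right, y up, looking along -z (the intrinsics and any distortion apply to the point x, -y, -z); pixel columns grow to the right and rows downward; lengths in m; the calibration is good to about 2 mm. A picture is of the moment at which its call begins: read the wrist's pose just before it. camera_model takes no time and is no camera call.
- bot.hand_in(): hands the job in, once; it reports no verdict.
The state is a dict: "t": time; "q": joint angles; "joint_vel": joint speeds; "joint_torque": joint torques, N m; "eef_pos": TCP position; "tool_rot": TCP orientation; "contact_force": force on the tool from outside, world axes, zero at the start; "torque": the same for the moment, N m; "gripper_width": opening from 0.0 (shut) to 1.0 (fully open).
Only numpy, scipy, OpenCV 4.12 (cv2) and the standard library are available. Lean on these libraries where they do the work, as an engineer would, in place of code of your own. Each camera call takes 0.05 s, during which the arm holds its last target.

## Working session

There is one attempt and no reset: what is moved stays moved. The work goes in short steps, Python scripts to look and compute and a tool call to move; the robot and the scene stay as the last step left them, time stands still between calls to the robot, and variables do not carry over. Pictures are saved under pics/ and viewed, and the job is handed in when it is done.

Besides the shell and the picture viewer there is one more tool, called after "Request:" as a command line: name --pt "numbers of a row" for each row, then --argument value for the rest. step_arm: Moves the arm, as the interface text tells. Shifts and turns lie within -1 to 1; 1 stands for 40 mm of shift or 360 degrees of turn. Its arguments: {"type":"object","properties":{"plan":{"type":"array"},"fingers":{"type":"number"},"force":{"type":"number"}},"required":["plan"]}

```bash
mkdir -p pics; ls; cat > h.py <<'E'
import numpy as np, cv2
from station import bot
from scipy.spatial.transform import Rotation as R
def save(n,im): cv2.imwrite('pics/'+n+'.png',im[:,:,::-1])
E
python3 - <<'E'
from h import *
o=bot.get_obs();print({k:np.round(v,4).tolist() for k,v in o.items()}, bot.pinch_z)
for c in ['scene','top','wrist']:
    im,d=bot.read_camera(c);save(c+'0',im);np.savez(''+c+'0.npz',im=im,d=d)
    print(c,{k:np.round(v,4).tolist() for k,v in bot.camera_model(c).items()})
E
```

```text
pics
{'t': 0.0, 'q': [-1.4281, 0.4778, 0.0223, 1.5565, -0.0115, 1.1093, -0.0831], 'joint_vel': [-0.0, -0.0006, 0.0021, 0.0013, 0.0012, -0.0004, -0.0001], 'joint_torque': [-0.0005, -59.6463, 1.6077, -28.1187, 0.0124, 0.0095, -0.0], 'eef_pos': [0.1674, 0.6533, 0.2303], 'tool_rot': [0.7015, 0.0878, 0.7016, -0.0891], 'contact_force': [0.7436, 0.1222, 0.8441], 'torque': [-0.0051, 0.0207, -0.0443], 'gripper_width': 0.9973} 0.0187
scene {'mtx': [[393.8187, 0.0, 274.8955], [0.0, 393.8187, 208.6957], [0.0, 0.0, 1.0]], 'k1': -0.0672, 'origin': [1.3424, 0.125, 0.7868], 'rotation': [0.5568, 0.2618, 0.3518, 0.7054]}
top {'mtx': [[385.8396, 0.0, 285.0881], [0.0, 385.8396, 209.4854], [0.0, 0.0, 1.0]], 'k1': -0.1036, 'origin': [0.5183, -0.0808, 1.1339], 'rotation': [-0.7035, -0.0167, 0.0225, 0.7101]}
wrist {'mtx': [[376.084, 0.0, 279.8855], [0.0, 376.084, 210.6654], [0.0, 0.0, 1.0]], 'k1': -0.0679, 'T_tool_cam': [[-0.0011, 0.3064, -0.9519, -0.1432], [1.0, 0.001, -0.0009, -0.0003], [0.0006, -0.9519, -0.3064, -0.079], [0.0, 0.0, 0.0, 1.0]]}
```

View pics/scene0.png

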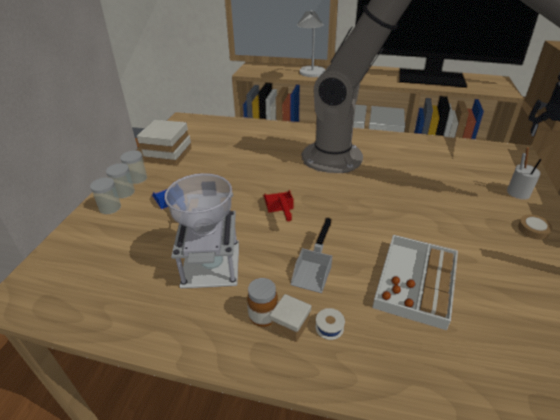

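View pics/top0.png

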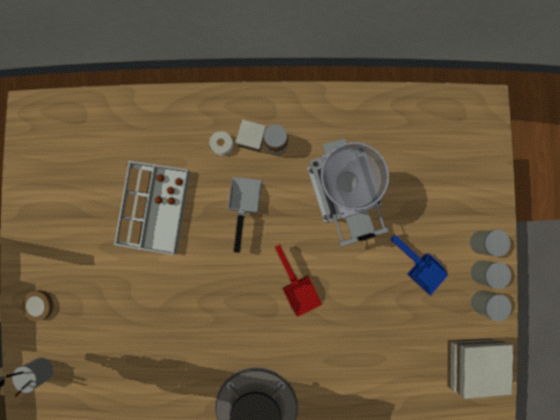

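View pics/wrist0.png

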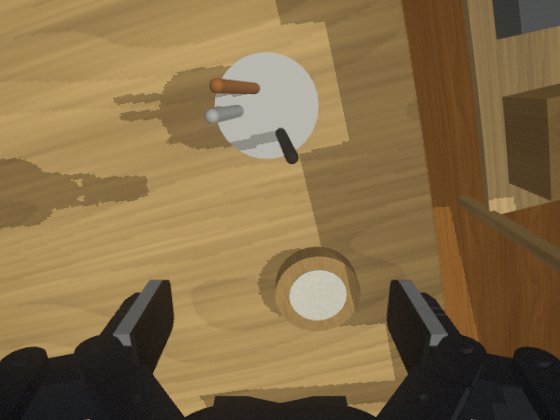

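The top view shows the bare steel scoop (bowl 245,195, black handle 239,232). The look-alikes are the red one (300,290) and the blue one (425,270). The tray is at (152,208) with sweets near (168,190), and the stand is at (352,190) with its black tab at about (366,237). I'll measure these and check them in enlarged crops.

```bash
cat >> h.py <<'E'
def quat(q): return R.from_quat([q[1],q[2],q[3],q[0]])
def campose(c,o=None):
    m=bot.camera_model(c)
    if 'origin' in m:
        return m,np.array(m['origin']),quat(m['rotation']).as_matrix() if np.size(m['rotation'])==4 else np.array(m['rotation'])
    o=o or bot.get_obs(); T=np.array(m['T_tool_cam']); Rt=quat(o['tool_rot']).as_matrix()
    return m,np.array(o['eef_pos'])+Rt@T[:3,3],Rt@T[:3,:3]
def rays(c,uv,o=None):
    m,p,Rm=campose(c,o); K=np.array(m['mtx'])
    uv=np.asarray(uv,float).reshape(-1,1,2)
    s=cv2.undistortPoints(uv,K,np.array([m['k1'],0,0,0.]))[:,0]
    d=np.c_[s[:,0],-s[:,1],-np.ones(len(s))]
    return p,d@Rm.T
def plane(c,uv,z,o=None):
    p,d=rays(c,uv,o); t=(z-p[2])/d[:,2]; return p+d*t[:,None]
def cloud(c,d,o=None):
    h,w=d.shape; uu,vv=np.meshgrid(np.arange(w),np.arange(h))
    p,r=rays(c,np.c_[uu.ravel(),vv.ravel()],o)
    P=p+r*d.ravel()[:,None]; P[d.ravel()==0]=np.nan
    return P.reshape(h,w,3)
def proj(c,P,o=None):
    m,p,Rm=campose(c,o); q=(np.asarray(P).reshape(-1,3)-p)@Rm; s=np.c_[q[:,0]/-q[:,2],-q[:,1]/-q[:,2]]
    r2=(s**2).sum(1); s=s*(1+m['k1']*r2)[:,None]; K=np.array(m['mtx']); return s*[K[0,0],K[1,1]]+[K[0,2],K[1,2]]
E
python3 - <<'E'
from h import *
z=np.load('top0.npz');im=z['im'];P=cloud('top',z['d'])
for n,u,v in [('table',200,280),('scoop floor',245,190),('handle',239,235),('traybay near',160,235),('trayb',173,255),('box',251,135),('tab',366,237),('hopper L',323,180),('hopper R',387,178)]: print(n,P[v,u].round(4))
def crop(n,u0,v0,u1,v1,s): save(n,cv2.resize(im[v0:v1,u0:u1],None,fx=s,fy=s,interpolation=cv2.INTER_CUBIC))
crop('ctray',105,150,205,265,5);crop('cscoop',215,160,275,260,6);crop('cstand',290,125,410,260,4.4)
zs=P[...,2]
hsv=cv2.cvtColor(im,cv2.COLOR_RGB2HSV)
m=cv2.inRange(hsv,(0,140,60),(12,255,255)); m[:,:150]=0;m[:,190:]=0;m[:170]=0;m[210:]=0
n,l,s,c=cv2.connectedComponentsWithStats(m)
for i in range(1,n): print(s[i],c[i].round(2),plane('top',c[i],0.016)[0].round(4))
E
```

```text
table [ 0.3762  0.1612 -0.0007]
scoop floor [0.6393 0.0268 0.0053]
handle [0.5081 0.0376 0.0706]
traybay near [0.509  0.2789 0.0045]
trayb [0.45   0.2402 0.0033]
box [0.7882 0.004  0.0661]
tab [ 0.5008 -0.2912  0.1712]
hopper L [ 0.6349 -0.1767  0.2486]
hopper R [ 0.6393 -0.3279  0.2446]
[157 175   6   6  28] [159.61 177.39] [0.6782 0.278  0.016 ]
[176 179   6   6  23] [178.3  181.35] [0.6658 0.222  0.016 ]
[168 188   6   5  22] [170.18 190.  ] [0.6405 0.2459 0.016 ]
[155 197   6   6  27] [157.74 199.52] [0.613  0.2828 0.016 ]
[168 198   6   6  25] [170.6  200.44] [0.6098 0.2444 0.016 ]
```

View pics/ctray.png

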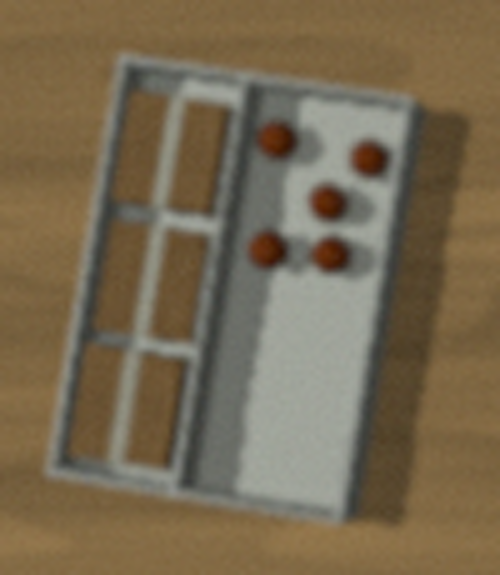

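View pics/cscoop.png

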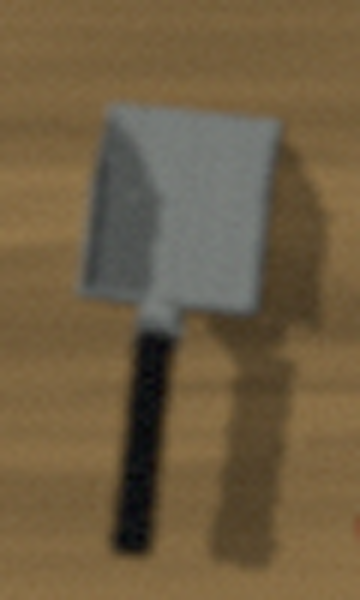

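View pics/cstand.png

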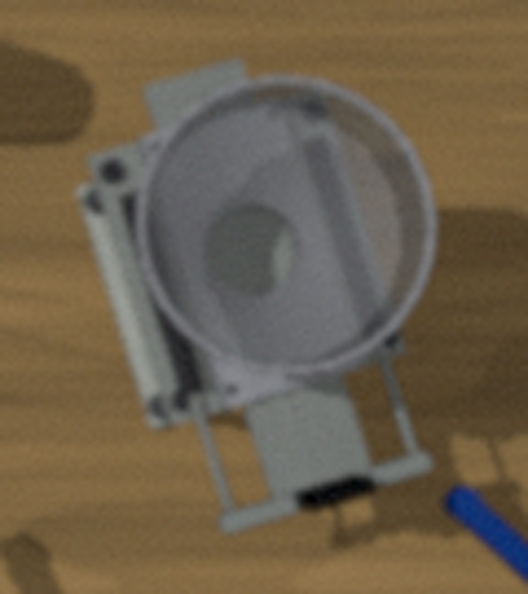

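Confirmed: the bare grey one is the scoop meant, and the red and blue ones are decoys. Next, the poses.

```bash
python3 - <<'E'
from h import *
z=np.load('top0.npz');im=z['im'];P=cloud('top',z['d']);X,Y,Z=P[...,0],P[...,1],P[...,2]
def rect(m,n):
    pts=P[m][:,:2].astype(np.float32); r=cv2.minAreaRect(pts); print(n,m.sum(),np.round(r[0],4),np.round(r[1],4),round(r[2],2),'zmed',np.median(P[m][:,2]).round(4)); return r
# tray
m=(X>.4)&(X<.75)&(Y>.18)&(Y<.42)&(Z>.026)&(Z<.045); rect(m,'tray walls')
cs=np.array([[415,98],[345,520],[243,80],[183,490],[122,60],[50,470]])/5+[105,150]-.4
print('tray corners z.036\n',plane('top',cs,.036).round(4))
# scoop
m=(X>.42)&(X<.72)&(Y>-.03)&(Y<.1)&(Z>.055)&(Z<.085); rect(m,'handle')
H=P[m]; 
m=(X>.42)&(X<.72)&(Y>-.05)&(Y<.1)&(Z>.002)&(Z<.05); 
hsv=cv2.cvtColor(im,cv2.COLOR_RGB2HSV)
g=(hsv[...,1]<60); rect(m&g,'bowl')
cs=np.array([[107,107],[280,122],[80,293],[258,312]])/6+[215,160]-.4
print('nose z0.005',plane('top',cs[:2],.003).round(4),'back top',plane('top',cs[2:],.044).round(4))
bk=np.array([[153,338],[133,550]])/6+[215,160]-.4; print('handle ends z.072',plane('top',bk,.072).round(4))
# hopper rim
m=(Z>.235)&(Z<.26)&(X>.5)&(Y<-.1); q=P[m]; e=cv2.minEnclosingCircle(q[:,:2].astype(np.float32)); print('rim circle',e, np.median(q[:,2]))
cs=np.array([[142,225],[435,225],[290,78],[285,372]])/4.4+[290,125]-.4; print('rim z.245',plane('top',cs,.245).round(4))
m=(Z>.158)&(Z<.185)&(X<.56)&(X>.4)&(Y<-.2); rect(m,'tab')
cs=np.array([[222,522],[432,462],[300,498],[372,487]])/4.4+[290,125]-.4; print('crossbar',plane('top',cs[:2],.13).round(4),'tab',plane('top',cs[2:],.172).round(4))
E
```

```text
tray walls 2228 [0.5915 0.298 ] [0.1806 0.2491] 80.36 zmed 0.0336
tray corners z.036
 [[0.6981 0.1898 0.036 ]
 [0.456  0.2292 0.036 ]
 [0.7101 0.2911 0.036 ]
 [0.4733 0.324  0.036 ]
 [0.7232 0.3637 0.036 ]
 [0.485  0.4033 0.036 ]]
handle 297 [0.5195 0.0383] [0.02   0.1178] 84.6 zmed 0.072
bowl 761 [0.6207 0.0263] [0.0844 0.1095] 83.64 zmed 0.0045
nose z0.005 [[ 0.6772  0.0641  0.003 ]
 [ 0.6689 -0.021   0.003 ]] back top [[ 0.5832  0.0717  0.044 ]
 [ 0.5734 -0.0123  0.044 ]]
handle ends z.072 [[0.5605 0.0342 0.072 ]
 [0.4635 0.0439 0.072 ]]
rim circle ((0.6455814242362976, -0.2511342465877533), 0.08100836724042892) 0.24678489162793338
rim z.245 [[ 0.6454 -0.1747  0.245 ]
 [ 0.6446 -0.3314  0.245 ]
 [ 0.7241 -0.2553  0.245 ]
 [ 0.5669 -0.2491  0.245 ]]
tab 87 [ 0.5011 -0.2928] [0.0121 0.0389] 15.91 zmed 0.173
crossbar [[ 0.4846 -0.2317  0.13  ]
 [ 0.5186 -0.3584  0.13  ]] tab [[ 0.4991 -0.2702  0.172 ]
 [ 0.5048 -0.3117  0.172 ]]
```

```bash
cat >> h.py <<'E'
def toolR(yaw,fwd=0):
    """tool orientation: z=heading yaw deg, fingers tilted forward by fwd deg (neg = backward)"""
    return R.from_euler('z',yaw,degrees=True)*R.from_quat([0,np.sqrt(.5),0,np.sqrt(.5)])*R.from_rotvec([0,-np.deg2rad(fwd),0])
def simulate(rows,o=None):
    o=o or bot.get_obs(); p=np.array(o['eef_pos']);r=quat(o['tool_rot'])
    for w in rows:
        w=np.array(w,float); p=p+r.apply(w[:3]*.04); r=r*R.from_rotvec(w[3:]*2*np.pi)
    return p,r
def plan(tgt,Rt,n=None,o=None,start=None,vmax=.95,wmax=.027):
    """straight path rows from the pose (start or measured); prints"""
    if start is None:
        o=o or bot.get_obs(); p=np.array(o['eef_pos']); r=quat(o['tool_rot'])
    else: p,r=start
    tgt=np.array(tgt,float)
    rv=(r.inv()*Rt).as_rotvec()
    N=n or int(max(np.ceil(np.linalg.norm(tgt-p)/.04/vmax),np.ceil(np.linalg.norm(rv)/2/np.pi/wmax),1))
    rows=[]; p0,r0=p,r
    for k in range(1,N+1):
        pt=p0+(tgt-p0)*k/N; rt=r0*R.from_rotvec(rv*k/N)
        s=np.round(r.inv().apply(pt-p)/.04,2); a=np.round((r.inv()*rt).as_rotvec()/2/np.pi,3)
        rows.append([float(x)+0. for x in np.r_[s,a]]); p=p+r.apply(s*.04); r=r*R.from_rotvec(a*2*np.pi)
    for i in range(0,N,8): print('['+','.join('['+','.join('%g'%x for x in w)+']' for w in rows[i:i+8])+']')
    print('end',p.round(4),'err mm',((tgt-p)*1e3).round(1),'deg',np.rad2deg((r.inv()*Rt).as_rotvec()).round(2))
    return p,r
def st():
    o=bot.get_obs(); r=quat(o['tool_rot']).as_matrix()
    h=r[:,2]; print('t',round(o['t'],2),'p',np.round(o['eef_pos'],4),'yaw',np.rad2deg(np.arctan2(r[1,1],-r[0,1])-np.pi/2 if 0 else np.arctan2(-r[0,1],r[1,1])).round(2),'fwd',np.rad2deg(np.arctan2(np.dot(r[:,0],[r[1,1],-r[0,1],0]),-r[2,0])).round(2),'roll',np.rad2deg(np.arcsin(r[2,1])).round(2),'F',np.round(o['contact_force'],1),'w',round(o['gripper_width'],3)); print('q',np.round(o['q'],3).tolist())
    return o
E
python3 - <<'E'
from h import *
st(); plan([.539,.035,.19],toolR(-5.6))
E
```

```text
t 0.15 p [0.1674 0.6535 0.2306] yaw -14.36 fwd 0.01 roll -0.08 F [ 0.2  0.2 -0.3] w 0.998
q [-1.428, 0.478, 0.022, 1.556, -0.011, 1.109, -0.083]
[[0.05,-0.63,0.64,-0.001,0,0],[0.05,-0.64,0.64,-0.001,0,0],[0.05,-0.64,0.63,-0.002,0,0],[0.06,-0.65,0.63,-0.001,0,0],[0.05,-0.66,0.62,-0.001,0,0],[0.05,-0.65,0.62,-0.001,0,0],[0.05,-0.66,0.61,-0.002,0,0],[0.05,-0.67,0.61,-0.001,0,0]]
[[0.05,-0.68,0.6,-0.001,0,0],[0.06,-0.67,0.59,-0.001,0,0],[0.05,-0.68,0.6,-0.001,0,0],[0.05,-0.69,0.58,-0.002,0,0],[0.05,-0.69,0.58,-0.001,0,0],[0.05,-0.69,0.58,-0.001,0,0],[0.05,-0.7,0.57,-0.001,0,0],[0.06,-0.7,0.56,-0.001,0,0]]
[[0.05,-0.71,0.57,-0.002,0,0],[0.05,-0.71,0.55,-0.001,0,0],[0.05,-0.72,0.55,-0.001,0,0],[0.05,-0.72,0.54,-0.001,0,0]]
end [0.5389 0.0349 0.1901] err mm [ 0.1  0.1 -0.1] deg [-0.12 -0.01  0.08]
```

Request:
step_arm --pt "0.05 -0.63 0.64 -0.001 0 0" --pt "0.05 -0.64 0.64 -0.001 0 0" --pt "0.05 -0.64 0.63 -0.002 0 0" --pt "0.06 -0.65 0.63 -0.001 0 0" --pt "0.05 -0.66 0.62 -0.001 0 0" --pt "0.05 -0.65 0.62 -0.001 0 0" --pt "0.05 -0.66 0.61 -0.002 0 0" --pt "0.05 -0.67 0.61 -0.001 0 0" --fingers -0.3

```text
t: 1.15
eef_pos: [0.3168, 0.4054, 0.2147]
tool_rot: [0.704, 0.066, 0.704, -0.066]
contact_force: [0.4, -0.0, 0.8]
gripper_width: 0.648
```

Request:
step_arm --pt "0.05 -0.68 0.6 -0.001 0 0" --pt "0.06 -0.67 0.59 -0.001 0 0" --pt "0.05 -0.68 0.6 -0.001 0 0" --pt "0.05 -0.69 0.58 -0.002 0 0" --pt "0.05 -0.69 0.58 -0.001 0 0" --pt "0.05 -0.69 0.58 -0.001 0 0" --pt "0.05 -0.7 0.57 -0.001 0 0" --pt "0.06 -0.7 0.56 -0.001 0 0"

```text
t: 2.15
eef_pos: [0.465, 0.1582, 0.198]
tool_rot: [0.706, 0.046, 0.706, -0.046]
contact_force: [0.2, 0.6, -0.4]
gripper_width: 0.653
```

Request:
step_arm --pt "0.05 -0.71 0.57 -0.002 0 0" --pt "0.05 -0.71 0.55 -0.001 0 0" --pt "0.05 -0.72 0.55 -0.001 0 0" --pt "0.05 -0.72 0.54 -0.001 0 0"

```text
t: 2.65
eef_pos: [0.5394, 0.0343, 0.1899]
tool_rot: [0.706, 0.035, 0.706, -0.035]
contact_force: [0.3, -0.1, 0.2]
gripper_width: 0.652
```

```bash
python3 - <<'E'
from h import *
o=st(); im,d=bot.read_camera('wrist'); save('wrist1',im); np.savez('wrist1.npz',im=im,d=d); st()
E
```

```text
t 2.65 p [0.5394 0.0343 0.1899] yaw -5.71 fwd -0.02 roll 0.0 F [ 0.3 -0.1  0.2] w 0.652
q [-0.446, 0.31, 0.326, 1.939, -0.124, 0.912, 1.413]
t 2.7 p [0.5414 0.029  0.1901] yaw -6.01 fwd 0.12 roll -0.15 F [ 2.2 -3.7  1.4] w 0.648
q [-0.442, 0.312, 0.332, 1.936, -0.123, 0.911, 1.416]
```

View pics/wrist1.png

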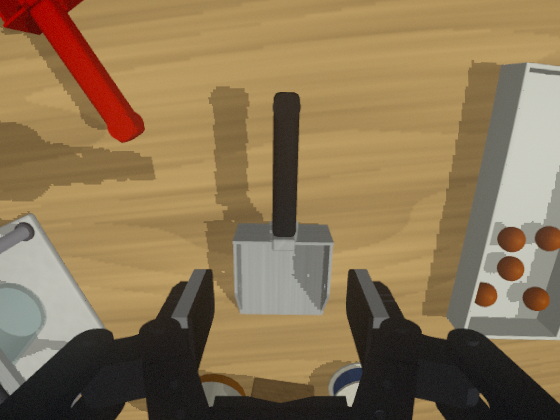

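Wrist view: the scoop is straight ahead between the fingers (handle 286,160, bowl 283,280), with the sweets at right. The arm overshot slightly after the last row, so I'll take a settled picture to refine.

Request:
step_arm --pt "0 0 0 0 0 0" --pt "0 0 0 0 0 0"

```text
t: 2.95
eef_pos: [0.5384, 0.0365, 0.1899]
tool_rot: [0.706, 0.035, 0.707, -0.035]
contact_force: [-0.8, 0.9, 0.4]
gripper_width: 0.652
```

```bash
python3 - <<'E'
from h import *
o=st(); im,d=bot.read_camera('wrist'); save('wrist2',im)
P=cloud('wrist',d,o);X,Y,Z=P[...,0],P[...,1],P[...,2]
def rect(m,n):
    r=cv2.minAreaRect(P[m][:,:2].astype(np.float32)); print(n,m.sum(),np.round(r[0],4),np.round(r[1],4),round(r[2],2),'z',np.median(P[m][:,2]).round(4))
hsv=cv2.cvtColor(im,cv2.COLOR_RGB2HSV); blk=(hsv[...,2]<75)
m=(X>.42)&(X<.6)&(Y>-.03)&(Y<.1)&(Z>.06)&(Z<.085)&blk; rect(m,'handle')
m=(X>.42)&(X<.72)&(Y>-.04)&(Y<.1)&(Z>.036)&(Z<.05)&~blk; rect(m,'bowl top')
m=(X>.55)&(X<.72)&(Y>-.04)&(Y<.1)&(Z>.001)&(Z<.05)&(hsv[...,1]<50); rect(m,'bowl')
m=(Y>.18)&(Y<.33)&(X>.4)&(X<.75)&(Z>.031)&(Z<.04); print(m.sum())
# tray bay right wall top edges
q=P[m]; u=np.array([np.cos(np.deg2rad(-9.5)),np.sin(np.deg2rad(-9.5))]); w=np.array([-u[1],u[0]])
s=(q[:,:2]-[.5855,.2598]); a=s@u; b=s@w
for lo in (-.05,-.0,.05,.1): 
    k=(a>lo-.02)&(a<lo+.02)&(b<0); print(lo,k.sum(),np.percentile(b[k],[5,50,95]).round(4) if k.sum() else '')
k=(abs(b)<.03)&(a>.08); print('far wall a',np.percentile(a[k],[5,50,95]).round(4) if k.sum() else '')
m=cv2.inRange(hsv,(0,140,40),(12,255,255)); m[:, :430]=0
n,l,S,c=cv2.connectedComponentsWithStats(m)
for i in range(1,n):
    if S[i][4]>100:
        w3=plane('wrist',c[i],.016,o)[0]; s=w3[:2]-[.5855,.2598]; print('sweet',c[i].round(1),w3.round(4),'bay',(s@u).round(4),(s@w).round(4))
E
```

```text
t 2.95 p [0.5384 0.0365 0.1899] yaw -5.65 fwd -0.05 roll 0.03 F [-0.8  0.9  0.4] w 0.652
q [-0.449, 0.309, 0.325, 1.94, -0.124, 0.912, 1.409]
handle 3445 [0.5142 0.0403] [0.0176 0.1047] 83.34 z 0.0723
bowl top 904 [0.6045 0.0299] [0.0844 0.0671] 84.12 z 0.0409
bowl 7824 [0.624  0.0249] [0.0891 0.1066] 83.38 z 0.0034
2955
-0.05 401 [-0.0492 -0.048  -0.0454]
-0.0 342 [-0.0488 -0.0477 -0.0452]
0.05 321 [-0.0491 -0.0479 -0.045 ]
0.1 265 [-0.0488 -0.0475 -0.0093]
far wall a [0.1193 0.1206 0.1232]
sweet [508.4 240.2] [0.6115 0.2441 0.016 ] bay 0.0282 -0.0112
sweet [545.6 239.5] [0.6148 0.2813 0.016 ] bay 0.0253 0.0261
sweet [506.3 268.8] [0.6414 0.2451 0.016 ] bay 0.0575 -0.0053
sweet [481.3 295. ] [0.6674 0.2223 0.016 ] bay 0.087 -0.0235
sweet [530.7 298.7] [0.6781 0.2743 0.016 ] bay 0.0889 0.0296
```

```bash
python3 - <<'E'
from h import *
a=plan([.5474,.0361,.12],toolR(-6.2,20)); plan([.5474,.0361,.0424],toolR(-6.2,20),start=a,n=4)
E
```

```text
[[0.58,0,0.08,0.001,-0.019,0],[0.59,0.01,0,0,-0.018,0],[0.58,0,-0.06,0.001,-0.019,0]]
end [0.5474 0.0362 0.1202] err mm [-0.  -0.1 -0.2] deg [-0.17  0.12 -0.1 ]
[[0.46,0,-0.17,0,0,0],[0.45,0,-0.16,0,0,0],[0.46,-0.01,-0.17,0,0,0],[0.46,0,-0.17,0,0,0]]
end [0.5474 0.036  0.0422] err mm [-0.   0.1  0.2] deg [-0.17  0.12 -0.1 ]
```

Request:
step_arm --pt "0.58 0 0.08 0.001 -0.019 0" --pt "0.59 0.01 0 0 -0.018 0" --pt "0.58 0 -0.06 0.001 -0.019 0" --pt "0.46 0 -0.17 0 0 0" --pt "0.45 0 -0.16 0 0 0" --pt "0.46 0 -0.17 0 0 0" --pt "0.46 0 -0.17 0 0 0" --pt "0 0 0 0 0 0" --fingers -0.3

```text
t: 4.0
eef_pos: [0.5459, 0.0326, 0.0553]
tool_rot: [0.816, 0.029, 0.575, -0.048]
contact_force: [0.1, 0.3, 0.2]
gripper_width: 0.648
```

```bash
python3 - <<'E'
from h import *
o=st(); im,d=bot.read_camera('wrist'); save('wrist3',im)
E
```

```text
t 4.0 p [0.5459 0.0326 0.0553] yaw -6.45 fwd 19.72 roll -0.44 F [0.1 0.3 0.2] w 0.648
q [-0.333, 0.416, 0.099, 2.257, 0.528, 0.173, 0.703]
```

View pics/wrist3.png

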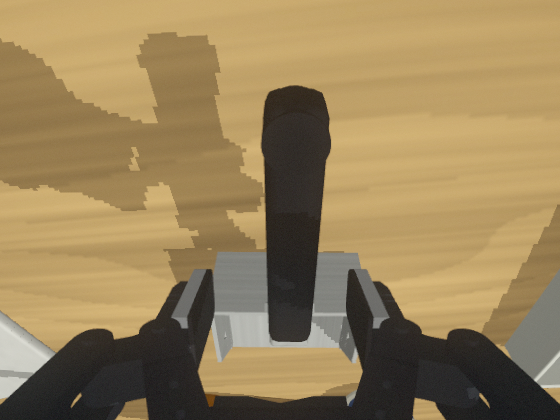

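Joint 6 is at its lower limit (0.17), so a 20° lean can't be reached this low. I'll reduce the lean to 10°.

```bash
python3 - <<'E'
from h import *
plan([.5442,.0364,.0416],toolR(-6.2,10),n=4)
E
```

```text
[[0.08,0.02,-0.04,0,0.007,0],[0.08,0.03,-0.05,0,0.007,0.001],[0.08,0.02,-0.03,0,0.006,0],[0.08,0.02,-0.04,-0.001,0.007,0]]
end [0.5441 0.0363 0.0417] err mm [ 0.1  0.1 -0.1] deg [0.17 0.05 0.11]
```

Request:
step_arm --pt "0.08 0.02 -0.04 0 0.007 0" --pt "0.08 0.03 -0.05 0 0.007 0.001" --pt "0.08 0.02 -0.03 0 0.006 0" --pt "0.08 0.02 -0.04 -0.001 0.007 0" --pt "0 0 0 0 0 0" --pt "0 0 0 0 0 0"

```text
t: 4.8
eef_pos: [0.5443, 0.036, 0.0421]
tool_rot: [0.766, 0.033, 0.641, -0.042]
contact_force: [-0.2, -0.0, -0.4]
gripper_width: 0.645
```

```bash
python3 - <<'E'
from h import *
o=st(); plan([.5442,.0364,.0416],toolR(-6.2,10),n=2)
E
```

```text
t 4.8 p [0.5443 0.036  0.0421] yaw -6.09 fwd 10.13 roll -0.16 F [-0.2 -0.  -0.4] w 0.645
q [-0.073, 0.473, -0.174, 2.129, 0.361, 0.401, 0.921]
[[0.01,0,0,0,0,0],[0,0.01,-0.01,0,0,0]]
end [0.544  0.0365 0.0416] err mm [ 0.2 -0.1 -0. ] deg [0.14 0.13 0.14]
```

Request:
step_arm --pt "0 0 0 0 0 0" --pt "0 0 0 0 0 0" --pt "0 0 0 0 0 0" --pt "0 0 0 0 0 0" --pt "0 0 0 0 0 0" --pt "0 0 0 0 0 0" --fingers 1 --force 90

```text
t: 5.55
eef_pos: [0.5444, 0.0358, 0.0421]
tool_rot: [0.766, 0.033, 0.641, -0.042]
contact_force: [-2.8, 0.6, 6.3]
gripper_width: 0.195
```

```bash
python3 - <<'E'
from h import *
o=st(); im,d=bot.read_camera('wrist'); save('wrist4',im)
plan(np.array(o['eef_pos'])+[0,0,.10],quat(o['tool_rot']),n=4)
E
```

```text
t 5.55 p [0.5444 0.0358 0.0421] yaw -6.09 fwd 10.11 roll -0.17 F [-2.8  0.6  6.3] w 0.195
q [-0.07, 0.474, -0.176, 2.129, 0.363, 0.402, 0.92]
[[-0.62,0,0.11,0,0,0],[-0.61,0,0.11,0,0,0],[-0.62,-0.01,0.11,0,0,0],[-0.61,0,0.11,0,0,0]]
end [0.5444 0.0358 0.142 ] err mm [-0.   0.1  0.1] deg [-0. -0. -0.]
```

View pics/wrist4.png

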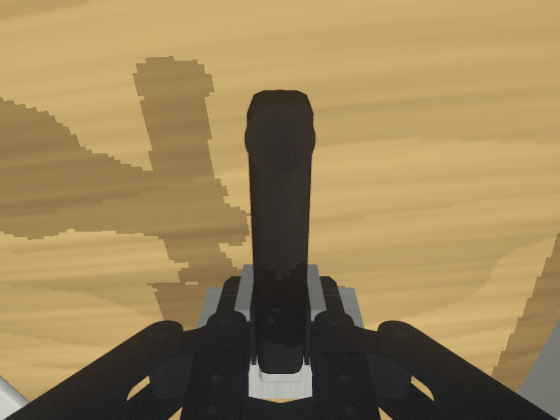

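Request:
step_arm --pt "-0.62 0 0.11 0 0 0" --pt "-0.61 0 0.11 0 0 0" --pt "-0.62 0 0.11 0 0 0" --pt "-0.61 0 0.11 0 0 0" --pt "0 0 0 0 0 0"

```text
t: 6.22
eef_pos: [0.5458, 0.036, 0.1432]
tool_rot: [0.767, 0.033, 0.64, -0.042]
contact_force: [0.6, -0.7, -1.2]
gripper_width: 0.198
```

```bash
python3 - <<'E'
from h import *
o=st()
plan([.4456,.2842,.12],toolR(-9.5,9))
E
```

```text
t 6.22 p [0.5458 0.036  0.1432] yaw -6.13 fwd 10.29 roll -0.13 F [ 0.6 -0.7 -1.2] w 0.198
q [0.013, 0.31, -0.268, 2.064, 0.247, 0.623, 1.038]
[[0,0.74,-0.4,0.001,0,0],[0,0.73,-0.41,0.001,0.001,0],[0,0.74,-0.4,0.001,0,0],[0,0.73,-0.42,0.002,0.001,-0.001],[0,0.72,-0.42,0.001,0,0],[0,0.72,-0.43,0.001,0.001,0],[0.01,0.72,-0.43,0.001,0,0],[0,0.72,-0.44,0.001,0.001,0]]
end [0.4456 0.2842 0.1199] err mm [-0.  -0.   0.1] deg [ 0.1  -0.15 -0.08]
```

Request:
step_arm --pt "0 0.74 -0.4 0.001 0 0" --pt "0 0.73 -0.41 0.001 0.001 0" --pt "0 0.74 -0.4 0.001 0 0" --pt "0 0.73 -0.42 0.002 0.001 -0.001" --pt "0 0.72 -0.42 0.001 0 0" --pt "0 0.72 -0.43 0.001 0.001 0" --pt "0.01 0.72 -0.43 0.001 0 0" --pt "0 0.72 -0.44 0.001 0.001 0"

```text
t: 7.22
eef_pos: [0.443, 0.2844, 0.117]
tool_rot: [0.755, 0.053, 0.65, -0.062]
contact_force: [-0.1, 0.3, -1.2]
gripper_width: 0.194
```

Request:
step_arm --pt "0 0 0 0 0 0" --pt "0 0 0 0 0 0"

```text
t: 7.48
eef_pos: [0.4439, 0.2831, 0.1175]
tool_rot: [0.756, 0.053, 0.65, -0.062]
contact_force: [-0.6, 0.1, -1.0]
gripper_width: 0.194
```

```bash
python3 - <<'E'
from h import *
o=st(); im,d=bot.read_camera('top'); P=cloud('top',d); X,Y,Z=P[...,0],P[...,1],P[...,2]
save('top1',cv2.resize(im[140:280,90:230],None,fx=4,fy=4,interpolation=cv2.INTER_CUBIC))
im2,_=bot.read_camera('scene'); save('scene1',cv2.resize(im2[200:340,330:500],None,fx=4,fy=4,interpolation=cv2.INTER_CUBIC))
T=np.array([.5847,.2609]); a=np.deg2rad(-9.5);u=np.array([np.cos(a),np.sin(a)]);w=np.array([-u[1],u[0]])
hsv=cv2.cvtColor(im,cv2.COLOR_RGB2HSV)
m=(Z>.065)&(Z<.13)&(abs((P[...,:2]-T)@w)<.08)&((P[...,:2]-T)@u>-.115)&((P[...,:2]-T)@u<.15)
s=P[m][:,:2]-T; print(m.sum(),'a',np.percentile(s@u,[1,50,99]).round(4),'b',np.percentile(s@w,[1,50,99]).round(4)); r=cv2.minAreaRect(np.c_[s@u,s@w].astype(np.float32)); print(r)
for lo in np.arange(-.1,.01,.015):
    k=abs(s@u-lo)<.008; print(lo.round(3),k.sum(),np.percentile((s@w)[k],[2,50,98]).round(4) if k.sum() else '',np.median(P[m][k][:,2]).round(4) if k.sum() else '')
E
```

```text
t 7.47 p [0.4439 0.2831 0.1175] yaw -9.37 fwd 8.6 roll -0.11 F [-0.6  0.1 -1. ] w 0.194
q [-0.505, 0.354, -0.306, 2.076, 0.37, 0.674, 0.334]
1218 a [-0.107  -0.0633 -0.0135] b [-0.045   0.0022  0.0394]
((-0.06256093829870224, -0.002271842211484909), (0.08701436966657639, 0.10167884081602097), 89.0745849609375)
-0.1 240 [-0.0447  0.002   0.039 ] 0.0802
-0.085 205 [-0.0446  0.0049  0.0386] 0.0782
-0.07 204 [-0.0449  0.0053  0.039 ] 0.0778
-0.055 201 [-0.0446  0.0051  0.0391] 0.0772
-0.04 194 [-0.0448  0.0022  0.0387] 0.0762
-0.025 182 [-0.0445 -0.0014  0.0381] 0.0755
-0.01 61 [-0.0429 -0.0037  0.0372] 0.075
0.005 0
```

View pics/top1.png

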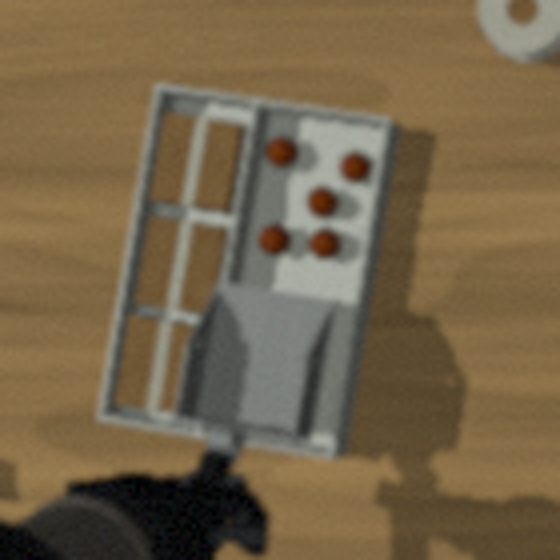

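View pics/scene1.png

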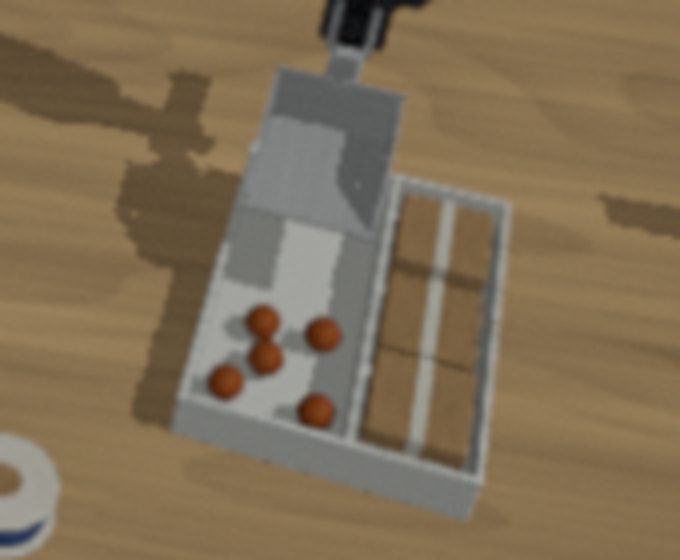

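```bash
python3 - <<'E'
from h import *
a=plan([.4457,.2847,.09],toolR(-9.5,8.6),n=2)
plan([.4457,.2847,.051],toolR(-9.5,8.6),n=4,start=a)
E
```

```text
[[0.35,0.03,-0.04,0,0,0],[0.35,0.03,-0.04,0,0,0]]
end [0.4459 0.2848 0.0899] err mm [-0.2 -0.1  0.1] deg [0.05 0.04 0.07]
[[0.24,0,-0.04,0,0,0],[0.24,0,-0.04,0,0,0],[0.24,0,-0.03,0,0,0],[0.24,0,-0.04,0,0,0]]
end [0.4457 0.2847 0.051 ] err mm [-0. -0.  0.] deg [0.05 0.04 0.07]
```

Request:
step_arm --pt "0.35 0.03 -0.04 0 0 0" --pt "0.35 0.03 -0.04 0 0 0" --pt "0.24 0 -0.04 0 0 0" --pt "0.24 0 -0.04 0 0 0" --pt "0.24 0 -0.03 0 0 0" --pt "0.24 0 -0.04 0 0 0" --pt "0 0 0 0 0 0" --pt "0 0 0 0 0 0"

```text
t: 8.57
eef_pos: [0.4457, 0.2865, 0.0518]
tool_rot: [0.756, 0.053, 0.649, -0.062]
contact_force: [-0.3, 1.0, -0.6]
gripper_width: 0.198
```

```bash
python3 - <<'E'
from h import *
o=st(); im,d=bot.read_camera('top')
save('top2',cv2.resize(im[140:280,90:230],None,fx=4,fy=4,interpolation=cv2.INTER_CUBIC))
im,d=bot.read_camera('scene')
save('scene2',cv2.resize(im[200:340,330:500],None,fx=4,fy=4,interpolation=cv2.INTER_CUBIC))
E
```

```text
t 8.57 p [0.4457 0.2865 0.0518] yaw -9.36 fwd 8.68 roll 0.02 F [-0.3  1.  -0.6] w 0.198
q [-0.56, 0.465, -0.249, 2.109, 0.468, 0.537, 0.231]
```

View pics/top2.png

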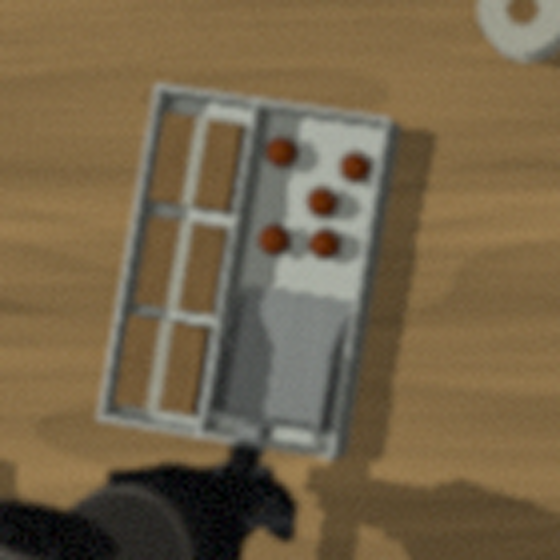

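View pics/scene2.png

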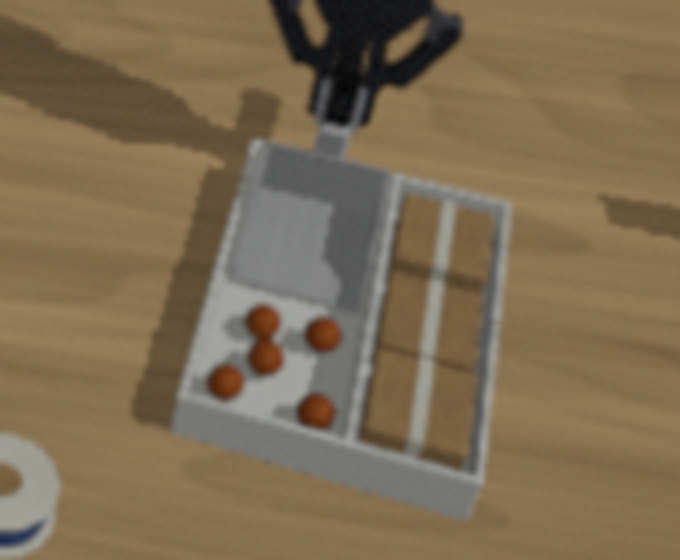

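The scoop is in the bay with its nose at the floor and the sweets ahead. I'll re-centre it, touch the floor, then push slowly.

Request:
step_arm --pt "0.02 -0.02 0 0 0 0" --pt "0.02 -0.02 0 0 0 0" --pt "0 0 0 0 0 0"

```text
t: 9.05
eef_pos: [0.4456, 0.2845, 0.0501]
tool_rot: [0.756, 0.053, 0.649, -0.062]
contact_force: [-0.5, -0.1, -1.7]
gripper_width: 0.191
```

Request:
step_arm --pt "0.045 0 0.3 0 0 0" --pt "0.045 0 0.3 0 0 0" --pt "0.045 0 0.3 0 0 0" --pt "0.045 0 0.3 0 0 0" --pt "0 0 0 0 0 0"

```text
t: 9.68
eef_pos: [0.4948, 0.2763, 0.0502]
tool_rot: [0.756, 0.054, 0.649, -0.063]
contact_force: [0.1, 0.4, -0.9]
gripper_width: 0.195
```

```bash
cat > bay.py <<'E'
from h import *
import sys
T=np.array([.5847,.2609]); a=np.deg2rad(-9.5);u=np.array([np.cos(a),np.sin(a)]);w=np.array([-u[1],u[0]])
o=st(); s=np.array(o['eef_pos'][:2])-T; print('tcp bay',(s@u).round(4),(s@w).round(4))
n=sys.argv[1]
im,d=bot.read_camera('top'); 
save('top'+n,cv2.resize(im[140:280,90:230],None,fx=4,fy=4,interpolation=cv2.INTER_CUBIC))
E
python3 bay.py 3
```

```text
t 9.68 p [0.4948 0.2763 0.0502] yaw -9.47 fwd 8.7 roll 0.01 F [ 0.1  0.4 -0.9] w 0.195
q [-0.484, 0.509, -0.251, 2.03, 0.455, 0.562, 0.326]
tcp bay -0.0912 0.0003
```

View pics/top3.png

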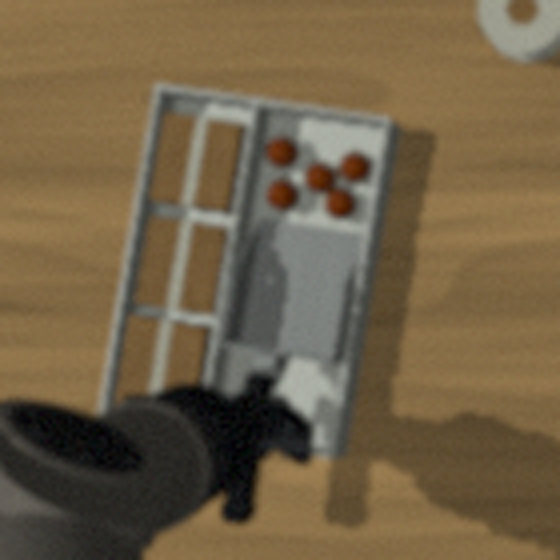

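The nose is at bay x≈0.04 and the sweets are rolling ahead of it. Far wall is 78 mm on, so I'll keep going.

Request:
step_arm --pt "0.055 0 0.3 0 0 0" --pt "0.055 0 0.3 0 0 0" --pt "0.045 0 0.3 0 0 0" --pt "0.045 0 0.3 0 0 0" --pt "0.045 0 0.3 0 0 0" --pt "0 0 0 0 0 0"

```text
t: 10.48
eef_pos: [0.5546, 0.2663, 0.0495]
tool_rot: [0.756, 0.054, 0.649, -0.063]
contact_force: [-0.2, 0.2, -0.7]
gripper_width: 0.196
```

```bash
python3 bay.py 4
```

```text
t 10.47 p [0.5546 0.2663 0.0495] yaw -9.45 fwd 8.7 roll 0.0 F [-0.2  0.2 -0.7] w 0.196
q [-0.407, 0.567, -0.257, 1.92, 0.439, 0.605, 0.433]
tcp bay -0.0306 0.0003
```

View pics/top4.png

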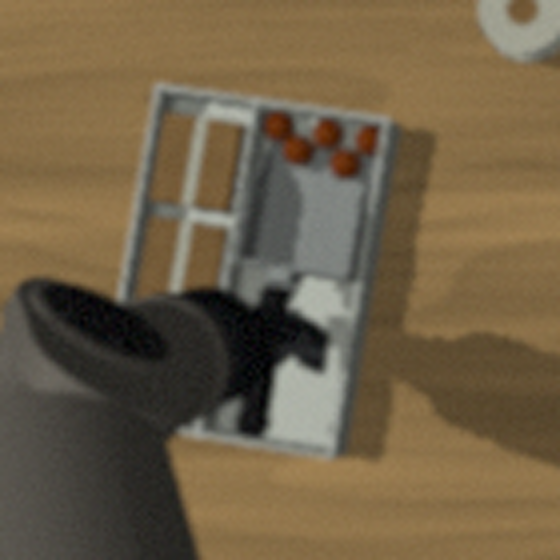

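Request:
step_arm --pt "0.03 0 0.15 0 0 0" --pt "0.02 0 0.15 0 0 0" --pt "0.02 0 0.12 0 0 0" --pt "0 0 0 0 0 0"

```text
t: 11.02
eef_pos: [0.571, 0.2638, 0.0493]
tool_rot: [0.756, 0.053, 0.649, -0.062]
contact_force: [1.1, -0.2, -0.0]
gripper_width: 0.196
```

```bash
python3 bay.py 5
```

```text
t 11.03 p [0.571  0.2638 0.0493] yaw -9.41 fwd 8.71 roll 0.01 F [ 1.1 -0.2 -0. ] w 0.196
q [-0.388, 0.584, -0.259, 1.888, 0.434, 0.618, 0.461]
tcp bay -0.0139 0.0006
```

View pics/top5.png

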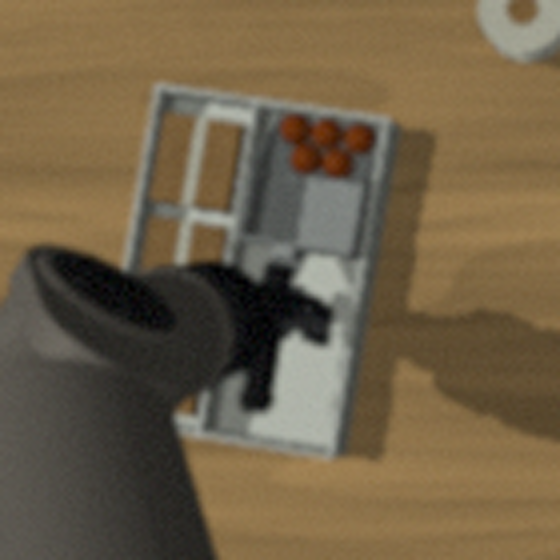

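All five sweets are clustered on the scoop against the far wall. Next I'll tilt the nose up about the scoop's back edge, then lift.

```bash
cat > mv.py <<'E'
from h import *
# scoop pose helper: tool fwd lean f <-> scoop nose-up pitch = f-10.1 (deg). offsets in scoop frame from underside point below bowl
LEAN=10.1
OFF=np.array([-.081,0,.0421])   # TCP relative to scoop origin (fwd,left,up) when scoop level
def tcp_for(origin,yaw,pitch):
    """origin: desired scoop-origin world pos, pitch nose-up deg"""
    S=R.from_euler('z',yaw,degrees=True)*R.from_euler('y',-pitch,degrees=True)
    return np.array(origin)+S.apply(OFF), toolR(yaw,LEAN+pitch)
def scoop_pt(local,o=None,pose=None):
    if pose is None:
        o=o or bot.get_obs(); pose=(np.array(o['eef_pos']),quat(o['tool_rot']))
    S=pose[1]*toolR(0,LEAN).inv()
    # scoop axes = tool axes * inverse of level tool
    return pose[0]+ (pose[1]*toolR(0,LEAN).inv()).apply(np.array(local)-OFF)
E
python3 - <<'E'
from mv import *
o=bot.get_obs(); be=scoop_pt([-.047,0,0]); no=scoop_pt([.05,0,0]); print('back edge',be.round(4),'nose',no.round(4))
yaw=-9.45; f=np.array([np.cos(np.deg2rad(yaw)),np.sin(np.deg2rad(yaw)),0])
s=None
for pitch,dz,df in [(4,.0005,.0),(9,.001,.001),(16,.0015,.003)]:
    b=np.array(be); b[2]=.004+dz; b+=f*df
    S=R.from_euler('z',yaw,degrees=True)*R.from_euler('y',-pitch,degrees=True)
    org=b-S.apply([-.047,0,0]); p,r=tcp_for(org,yaw,pitch); s=plan(p,r,n=2,start=s)
    print('nose',scoop_pt([.05,0,0],pose=s).round(4))
s=plan(s[0]+[0,0,.12],s[1],n=5,start=s)
E
```

```text
back edge [0.6033 0.2585 0.0064] nose [0.6989 0.2427 0.004 ]
[[0.06,0,-0.06,0,-0.008,0],[0.05,0,-0.06,0,-0.007,0]]
end [0.5668 0.2645 0.0441] err mm [ 0.1  0.  -0. ] deg [ 0.06 -0.   -0.02]
nose [0.6987 0.2427 0.0113]
[[0.03,0,-0.04,0,-0.007,0],[0.02,0,-0.03,0,-0.007,0]]
end [0.5647 0.2649 0.0415] err mm [-0.1  0.1 -0.2] deg [ 0.05  0.04 -0.02]
nose [0.6989 0.2427 0.0205]
[[0.05,0,-0.05,0,-0.01,0],[0.04,0,-0.04,0,-0.009,0]]
end [0.5626 0.2652 0.0368] err mm [-0.1  0.1 -0.2] deg [ 0.05 -0.12 -0.03]
nose [0.6983 0.2428 0.0322]
[[-0.54,0,0.26,0,0,0],[-0.54,0,0.27,0,0,0],[-0.54,0,0.26,0,0,0],[-0.54,0,0.26,0,0,0],[-0.54,0,0.26,0,0,0]]
end [0.5624 0.2652 0.1569] err mm [ 0.2 -0.  -0. ] deg [0. 0. 0.]
```

Request:
step_arm --pt "0.06 0 -0.06 0 -0.008 0" --pt "0.05 0 -0.06 0 -0.007 0" --pt "0.03 0 -0.04 0 -0.007 0" --pt "0.02 0 -0.03 0 -0.007 0" --pt "0.05 0 -0.05 0 -0.01 0" --pt "0.04 0 -0.04 0 -0.009 0" --pt "0 0 0 0 0 0"

```text
t: 11.95
eef_pos: [0.56, 0.2669, 0.0359]
tool_rot: [0.845, 0.041, 0.529, -0.068]
contact_force: [0.2, -0.0, -2.2]
gripper_width: 0.198
```

```bash
python3 bay.py 6
```

```text
t 11.95 p [0.56   0.2669 0.0359] yaw -9.1 fwd 25.86 roll -0.12 F [ 0.2 -0.  -2.2] w 0.198
q [-0.891, 0.565, 0.204, 2.113, 0.928, 0.3, -0.191]
tcp bay -0.0253 0.0018
```

View pics/top6.png

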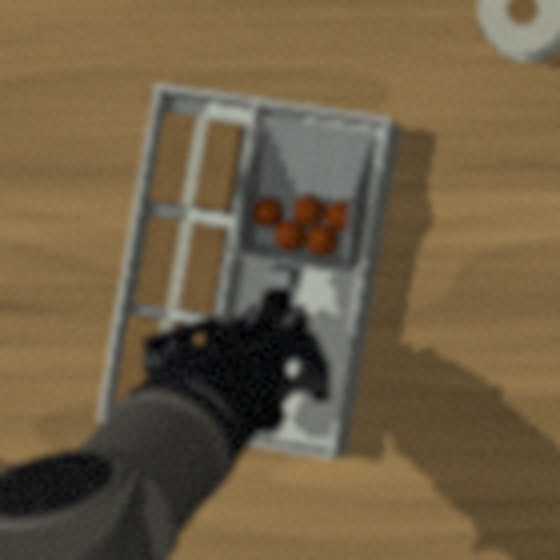

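All five sweets have rolled to the back of the scoop. Now the lift.

Request:
step_arm --pt "-0.3 -0.02 0.16 0 0 0" --pt "-0.54 0 0.26 0 0 0" --pt "-0.54 0 0.26 0 0 0" --pt "-0.54 0 0.26 0 0 0" --pt "-0.54 0 0.26 0 0 0" --pt "-0.54 0 0.26 0 0 0" --pt "-0.3 0 0.15 0 0 0" --pt "0 0 0 0 0 0"

```text
t: 13.0
eef_pos: [0.563, 0.2643, 0.1848]
tool_rot: [0.845, 0.044, 0.528, -0.069]
contact_force: [-0.4, 0.1, -2.0]
gripper_width: 0.197
```

```bash
python3 bay.py 7; python3 - <<'E'
from mv import *
print(scoop_pt([0,0,.015]))
E
```

```text
t 13.0 p [0.563  0.2643 0.1848] yaw -9.45 fwd 25.99 roll 0.1 F [-0.4  0.1 -2. ] w 0.197
q [-0.718, 0.306, -0.002, 2.023, 0.634, 0.609, 0.195]
tcp bay -0.022 -0.0002
[0.64653726 0.25014229 0.17971814]
```

View pics/top7.png

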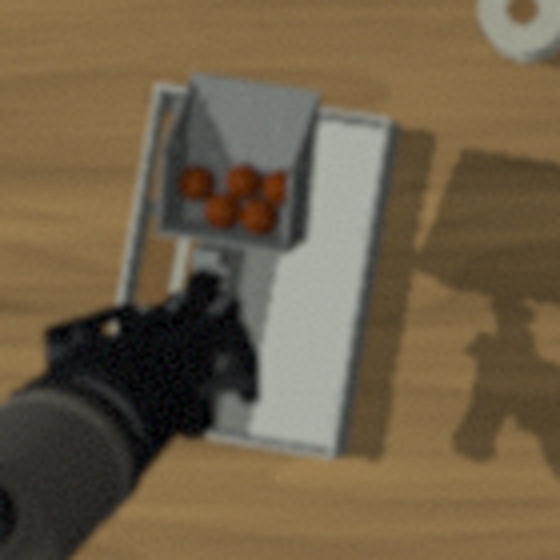

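All five sweets are clear of the tray in the scoop, with the bowl at 0.18 m. Next, carry it to the hopper.

```bash
cat > pour.py <<'E'
from mv import *
C=np.array([.6452,-.2525]); 
def nose_pose(yaw,pitch,back,nz):
    f=np.array([np.cos(np.deg2rad(yaw)),np.sin(np.deg2rad(yaw))])
    n=np.r_[C-f*back,nz]; S=R.from_euler('z',yaw,degrees=True)*R.from_euler('y',-pitch,degrees=True)
    return tcp_for(n-S.apply([.05,0,0]),yaw,pitch)
E
python3 - <<'E'
from pour import *
p,r=nose_pose(-18,15,.035,.30); print('prepour tcp',p.round(4))
s=plan([.555,.08,p[2]],toolR(-12,26),n=9); s=plan(p,r,n=15,start=s)
E
```

```text
prepour tcp [ 0.4812 -0.1992  0.3068]
[[-0.28,-0.51,0.21,0.001,0,0],[-0.28,-0.5,0.21,0,0,-0.001],[-0.28,-0.51,0.21,0.001,0,0],[-0.27,-0.51,0.21,0.001,0,0],[-0.28,-0.5,0.22,0.001,0,-0.001],[-0.27,-0.51,0.22,0,0,0],[-0.28,-0.51,0.21,0.001,0,0],[-0.27,-0.5,0.23,0.001,0,-0.001]]
[[-0.27,-0.51,0.22,0,0,0]]
end [0.5549 0.0799 0.3067] err mm [0.1 0.1 0.1] deg [ 0.15 -0.07 -0.07]
[[-0.01,-0.48,-0.02,0.001,0,0],[-0.01,-0.48,-0.02,0.001,0,-0.001],[-0.01,-0.48,-0.02,0.001,0,0],[-0.01,-0.48,-0.01,0.001,0.001,-0.001],[0,-0.48,-0.01,0.001,0,0],[-0.01,-0.48,-0.01,0.001,0,-0.001],[0,-0.49,0,0.001,0,0],[0,-0.48,0,0.001,0,-0.001]]
[[0,-0.48,0,0.001,0,0],[0,-0.48,0,0.001,0.001,-0.001],[0.01,-0.48,0.01,0.001,0,0],[0,-0.48,0.01,0.001,0,-0.001],[0.01,-0.48,0.02,0.001,0,0],[0.01,-0.48,0.01,0.001,0,-0.001],[0.01,-0.48,0.02,0.001,0,0]]
end [ 0.4812 -0.1991  0.3065] err mm [ 0.  -0.1  0.2] deg [ 0.16  0.1  -0.13]
```

Request:
step_arm --pt "-0.14 -0.25 0.1 0 0 0" --pt "-0.28 -0.5 0.21 0.001 0 -0.001" --pt "-0.28 -0.51 0.21 0.001 0 0" --pt "-0.27 -0.51 0.21 0.001 0 0" --pt "-0.28 -0.5 0.22 0.001 0 -0.001" --pt "-0.27 -0.51 0.22 0 0 0" --pt "-0.28 -0.51 0.21 0.001 0 0" --pt "-0.27 -0.5 0.23 0.001 0 -0.001"

```text
t: 14.05
eef_pos: [0.5553, 0.1097, 0.2859]
tool_rot: [0.843, 0.054, 0.528, -0.088]
contact_force: [-0.1, 0.8, -1.4]
gripper_width: 0.194
```

Request:
step_arm --pt "-0.27 -0.51 0.22 0 0 0" --pt "-0.15 -0.5 0.1 0 0 0" --pt "-0.01 -0.48 -0.02 0.001 0 0" --pt "-0.01 -0.48 -0.02 0.001 0 -0.001" --pt "-0.01 -0.48 -0.02 0.001 0 0" --pt "-0.01 -0.48 -0.01 0.001 0.001 -0.001" --pt "0 -0.48 -0.01 0.001 0 0" --pt "-0.01 -0.48 -0.01 0.001 0 -0.001"

```text
t: 15.05
eef_pos: [0.5217, -0.0416, 0.3066]
tool_rot: [0.839, 0.065, 0.529, -0.105]
contact_force: [-1.3, 0.5, -0.9]
gripper_width: 0.198
```

```bash
python3 - <<'E'
from pour import *
st(); p,r=nose_pose(-18,15,.035,.30)
s=plan(p,r,n=8)
E
```

```text
t 15.05 p [ 0.5217 -0.0416  0.3066] yaw -14.23 fwd 25.52 roll -0.11 F [-1.3  0.5 -0.9] w 0.198
q [-0.345, -0.078, 0.189, 2.144, 0.297, 0.682, 0.975]
[[0,-0.51,0,0.001,0,-0.001],[0,-0.51,0,0.001,0,0],[0.01,-0.51,0,0.002,0,-0.001],[0,-0.5,0.02,0.001,0.001,0],[0.01,-0.51,0.01,0.001,0,-0.001],[0.01,-0.51,0.02,0.001,0,0],[0.01,-0.51,0.02,0.001,0,-0.001],[0.01,-0.51,0.02,0.002,0,0]]
end [ 0.4811 -0.1993  0.3067] err mm [0.1 0.1 0.1] deg [-0.15  0.06 -0.07]
```

Request:
step_arm --pt "0 -0.51 0 0.001 0 -0.001" --pt "0 -0.51 0 0.001 0 0" --pt "0.01 -0.51 0 0.002 0 -0.001" --pt "0 -0.5 0.02 0.001 0.001 0" --pt "0.01 -0.51 0.01 0.001 0 -0.001" --pt "0.01 -0.51 0.02 0.001 0 0" --pt "0.01 -0.51 0.02 0.001 0 -0.001" --pt "0.01 -0.51 0.02 0.002 0 0"

```text
t: 16.05
eef_pos: [0.4812, -0.1989, 0.3067]
tool_rot: [0.834, 0.085, 0.529, -0.132]
contact_force: [-0.1, -0.3, -1.2]
gripper_width: 0.193
```

Request:
step_arm --pt "0 0 0 0 0 0" --pt "0 0 0 0 0 0"

```text
t: 16.3
eef_pos: [0.482, -0.1975, 0.3069]
tool_rot: [0.834, 0.085, 0.529, -0.131]
contact_force: [-1.0, 0.6, -1.9]
gripper_width: 0.197
```

```bash
python3 - <<'E'
from pour import *
st(); print('nose',scoop_pt([.05,0,0]).round(4))
im,d=bot.read_camera('top'); save('top8',cv2.resize(im[110:270,270:430],None,fx=3.7,fy=3.7,interpolation=cv2.INTER_CUBIC))
im,d=bot.read_camera('scene'); save('scene8',cv2.resize(im[120:300,120:330],None,fx=3.5,fy=3.3,interpolation=cv2.INTER_CUBIC))
s=None
for pitch,b,z in [(5,.03,.275),(-6,.025,.255),(-15,.022,.243),(-25,.02,.24),(-36,.02,.238)]:
    p,r=nose_pose(-18,pitch,b,z); s=plan(p,r,start=s,wmax=.018); print(pitch)
E
```

```text
t 16.3 p [ 0.482  -0.1975  0.3069] yaw -18.03 fwd 25.2 roll 0.18 F [-1.   0.6 -1.9] w 0.197
q [-0.224, -0.114, 0.448, 2.161, 0.136, 0.648, 1.397]
nose [ 0.6127 -0.24    0.3004]
[[0.06,-0.03,0.08,0,0.014,0],[0.05,-0.03,0.09,0,0.014,0]]
end [ 0.4891 -0.2019  0.3055] err mm [-0.   0.2 -0. ] deg [-0.03  0.03 -0.17]
5
[[-0.02,0,0.18,0,0.015,0],[-0.03,0,0.17,0,0.016,0]]
end [ 0.5017 -0.206   0.3105] err mm [0.  0.2 0. ] deg [ 0.01 -0.13 -0.17]
-6
[[-0.08,0,0.17,0,0.012,0],[-0.09,0,0.17,0,0.013,0]]
end [ 0.5144 -0.2102  0.3177] err mm [-0.1  0.2 -0.2] deg [ 0.04 -0.13 -0.17]
-15
[[-0.21,0,0.19,0,0.014,0],[-0.23,0.01,0.17,0,0.013,0]]
end [ 0.5303 -0.215   0.3333] err mm [-0.1 -0.2  0.2] deg [ 0.06  0.15 -0.16]
-25
[[-0.25,0,0.19,0,0.015,0],[-0.27,0,0.16,0,0.016,0]]
end [ 0.549  -0.2211  0.349 ] err mm [-0.  -0.1  0.1] deg [ 0.09 -0.01 -0.15]
-36
```

View pics/top8.png

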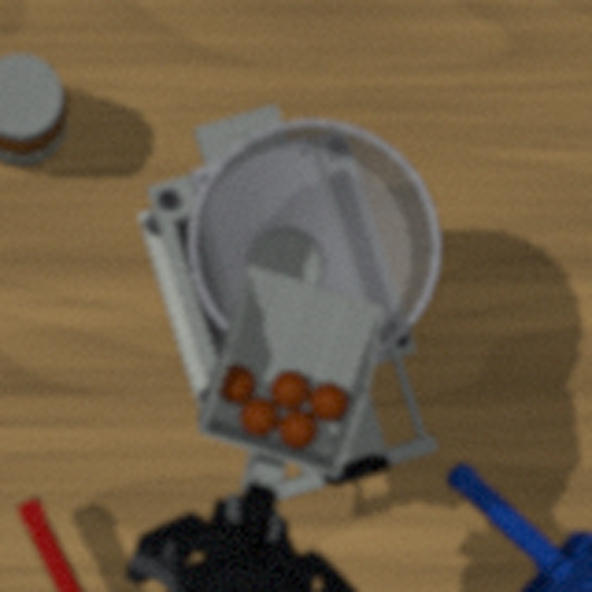

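View pics/scene8.png

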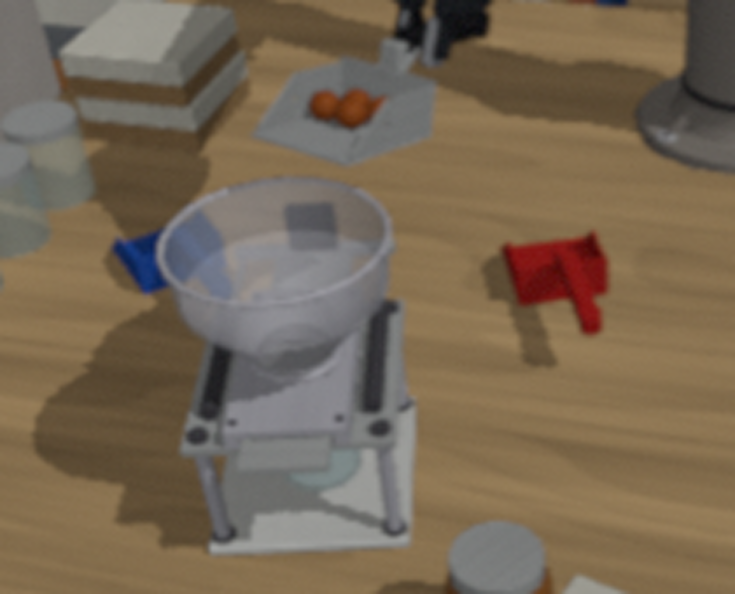

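The scoop is over the hopper's near rim and all five sweets are in it. Now the pour.

Request:
step_arm --pt "0.06 -0.03 0.08 0 0.014 0" --pt "0.05 -0.03 0.09 0 0.014 0" --pt "-0.02 0 0.18 0 0.015 0" --pt "-0.03 0 0.17 0 0.016 0" --pt "-0.08 0 0.17 0 0.012 0" --pt "-0.09 0 0.17 0 0.013 0" --pt "0 0 0 0 0 0" --pt "0 0 0 0 0 0"

```text
t: 17.4
eef_pos: [0.514, -0.2108, 0.3175]
tool_rot: [0.668, 0.117, 0.728, -0.105]
contact_force: [0.3, -0.1, -0.8]
gripper_width: 0.193
```

```bash
python3 - <<'E'
from pour import *
st(); print('nose',scoop_pt([.05,0,0]).round(4))
im,d=bot.read_camera('top'); save('top9',cv2.resize(im[110:270,270:430],None,fx=3.7,fy=3.7,interpolation=cv2.INTER_CUBIC))
s=None
for pitch,b,z in [(-25,.02,.242),(-36,.02,.24)]:
    p,r=nose_pose(-18,pitch,b,z); s=plan(p,r,start=s,wmax=.018); print(pitch)
E
```

```text
t 17.4 p [ 0.514  -0.2108  0.3175] yaw -18.04 fwd -4.98 roll 0.17 F [ 0.3 -0.1 -0.8] w 0.193
q [-0.161, 0.278, 0.555, 1.703, -0.148, 1.291, 1.687]
nose [ 0.624  -0.2464  0.2428]
[[-0.24,0.01,0.19,0,0.014,0],[-0.25,0.02,0.17,0,0.014,-0.001]]
end [ 0.5301 -0.215   0.3354] err mm [ 0.1 -0.2  0.2] deg [-0.01 -0.15  0.16]
-25
[[-0.25,0,0.19,0,0.015,0],[-0.27,0,0.16,0,0.015,0]]
end [ 0.5489 -0.221   0.3509] err mm [ 0.  -0.2  0.1] deg [-0.04  0.05  0.15]
-36
```

View pics/top9.png

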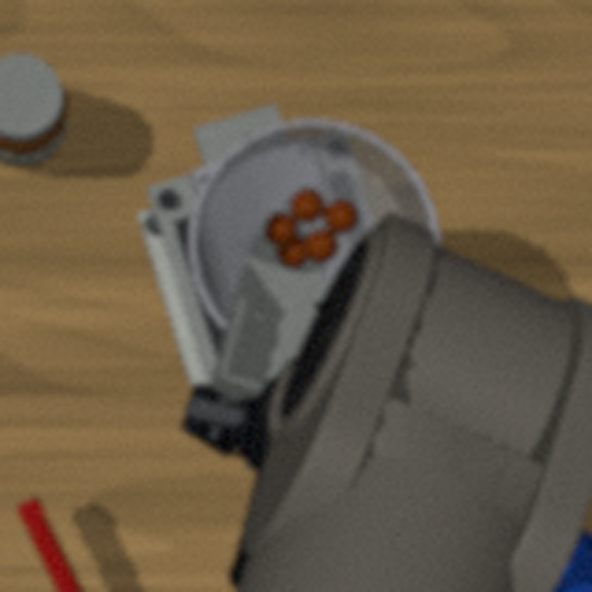

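All five sweets are in the hopper and the scoop is empty. Retract and put the scoop back where it was.

```bash
python3 - <<'E'
from pour import *
s=plan([.488,-.19,.372],toolR(-16,0),n=4)
s=plan([.5444,.036,.2],toolR(-6.1,10.1),n=8,start=s)
s=plan([.5444,.036,.06],toolR(-6.1,10.1),n=5,start=s)
E
```

```text
[[-0.32,0.08,-0.22,-0.001,-0.003,0],[-0.33,0.07,-0.22,-0.002,-0.004,0],[-0.33,0.08,-0.2,-0.001,-0.003,-0.001],[-0.33,0.08,-0.2,-0.002,-0.004,0]]
end [ 0.4881 -0.19    0.372 ] err mm [-0.1 -0.  -0. ] deg [0.12 0.08 0.08]
[[0.54,0.73,-0.02,-0.003,-0.003,0],[0.53,0.73,-0.03,-0.004,-0.004,0.001],[0.54,0.72,-0.01,-0.003,-0.003,0],[0.54,0.73,-0.02,-0.004,-0.004,0],[0.54,0.72,0,-0.003,-0.003,0.001],[0.55,0.73,-0.01,-0.003,-0.004,0],[0.54,0.72,0,-0.004,-0.003,0],[0.54,0.72,0,-0.003,-0.004,0.001]]
end [0.5444 0.0359 0.2002] err mm [ 0.   0.1 -0.2] deg [-0.03  0.07 -0.14]
[[0.69,0,-0.12,0,0,0],[0.69,0,-0.13,0,0,0],[0.69,0,-0.12,0,0,0],[0.69,0,-0.13,0,0,0],[0.69,-0.01,-0.12,0,0,0]]
end [0.5443 0.0358 0.06  ] err mm [0.1 0.2 0. ] deg [-0.03  0.07 -0.14]
```

```bash
python3 - <<'E'
from pour import *
s=plan([.488,-.19,.372],toolR(-16,0),n=4)
s=plan([.52,-.03,.36],toolR(-10,8),n=5,start=s)
s=plan([.5444,.036,.16],toolR(-6.1,10.1),n=7,start=s)
E
```

```text
[[-0.32,0.08,-0.22,-0.001,-0.003,0],[-0.33,0.07,-0.22,-0.002,-0.004,0],[-0.33,0.08,-0.2,-0.001,-0.003,-0.001],[-0.33,0.08,-0.2,-0.002,-0.004,0]]
end [ 0.4881 -0.19    0.372 ] err mm [-0.1 -0.  -0. ] deg [0.12 0.08 0.08]
[[0.06,0.81,-0.07,-0.003,-0.004,0],[0.06,0.82,-0.05,-0.004,-0.005,0.001],[0.06,0.81,-0.03,-0.003,-0.004,0],[0.06,0.82,-0.02,-0.003,-0.005,0],[0.06,0.81,-0.01,-0.003,-0.004,0]]
end [ 0.5198 -0.0301  0.3599] err mm [0.2 0.1 0.1] deg [-0.11 -0.    0.13]
[[0.71,0.25,-0.05,-0.002,-0.001,0],[0.72,0.25,-0.06,-0.001,-0.001,0.001],[0.71,0.25,-0.06,-0.002,-0.001,0],[0.71,0.24,-0.06,-0.001,0,0],[0.72,0.25,-0.06,-0.002,-0.001,0],[0.71,0.25,-0.06,-0.001,-0.001,0.001],[0.71,0.24,-0.06,-0.002,-0.001,0]]
end [0.5445 0.036  0.1601] err mm [-0.1  0.  -0.1] deg [0.   0.06 0.03]
```

Request:
step_arm --pt "-0.32 0.08 -0.22 -0.001 -0.003 0" --pt "-0.33 0.07 -0.22 -0.002 -0.004 0" --pt "-0.33 0.08 -0.2 -0.001 -0.003 -0.001" --pt "-0.33 0.08 -0.2 -0.002 -0.004 0"

```text
t: 17.95
eef_pos: [0.4878, -0.1898, 0.3728]
tool_rot: [0.701, 0.097, 0.699, -0.098]
contact_force: [1.4, 0.2, -0.7]
gripper_width: 0.191
```

Request:
step_arm --pt "0.06 0.81 -0.07 -0.003 -0.004 0" --pt "0.06 0.82 -0.05 -0.004 -0.005 0.001" --pt "0.06 0.81 -0.03 -0.003 -0.004 0" --pt "0.06 0.82 -0.02 -0.003 -0.005 0" --pt "0.06 0.81 -0.01 -0.003 -0.004 0"

```text
t: 18.58
eef_pos: [0.5196, -0.0293, 0.3603]
tool_rot: [0.752, 0.057, 0.653, -0.067]
contact_force: [0.9, 0.3, -0.5]
gripper_width: 0.197
```

Request:
step_arm --pt "0.71 0.25 -0.05 -0.002 -0.001 0" --pt "0.72 0.25 -0.06 -0.001 -0.001 0.001" --pt "0.71 0.25 -0.06 -0.002 -0.001 0" --pt "0.71 0.24 -0.06 -0.001 0 0" --pt "0.72 0.25 -0.06 -0.002 -0.001 0" --pt "0.71 0.25 -0.06 -0.001 -0.001 0.001" --pt "0.71 0.24 -0.06 -0.002 -0.001 0" --pt "0 0 0 0 0 0"

```text
t: 19.58
eef_pos: [0.5428, 0.0363, 0.1588]
tool_rot: [0.765, 0.033, 0.642, -0.041]
contact_force: [-0.1, -0.9, -0.3]
gripper_width: 0.197
```

```bash
python3 - <<'E'
from pour import *
st()
im,d=bot.read_camera('top'); save('top10',im[90:300,150:430].repeat(2,0).repeat(2,1)); P=cloud('top',d); X,Y,Z=P[...,0],P[...,1],P[...,2]
hsv=cv2.cvtColor(im,cv2.COLOR_RGB2HSV); m=cv2.inRange(hsv,(0,140,40),(12,255,255)); m[:,:310]=0; m[:140]=0;m[225:]=0;m[:,395:]=0
n,l,S,c=cv2.connectedComponentsWithStats(m)
for i in range(1,n):
    mm=l==i; print(S[i][4],c[i].round(1), np.nanmedian(P[mm],axis=0).round(3))
s=plan([.5444,.036,.0435],toolR(-6.1,10.1),n=7)
E
```

```text
t 19.57 p [0.5428 0.0363 0.1588] yaw -6.03 fwd 9.92 roll -0.08 F [-0.1 -0.9 -0.3] w 0.197
q [-0.476, 0.275, 0.307, 2.085, -0.053, 0.629, 1.32]
214 [350.3 179.2] [ 0.649 -0.256  0.159]
[[0.41,0,-0.07,0,0,0],[0.41,0,-0.07,0,0,0],[0.41,0,-0.07,0,0,0],[0.41,0.01,-0.08,0,0,0],[0.41,0,-0.07,0,0,0],[0.42,0,-0.07,0,0,0],[0.41,0,-0.07,0,0,0]]
end [0.5445 0.036  0.0434] err mm [-0.1  0.   0.1] deg [ 0.01 -0.04  0.04]
```

View pics/top10.png

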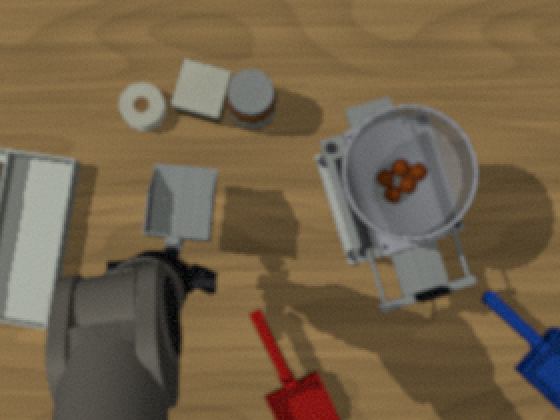

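The sweets are settled low in the hopper (depth about 0.16 m, centred on the axis) and the slide is shut. Now I'll lower the scoop.

Request:
step_arm --pt "0.41 0 -0.07 0 0 0" --pt "0.41 0 -0.07 0 0 0" --pt "0.41 0 -0.07 0 0 0" --pt "0.41 0.01 -0.08 0 0 0" --pt "0.41 0 -0.07 0 0 0" --pt "0.42 0 -0.07 0 0 0" --pt "0.41 0 -0.07 0 0 0" --pt "0 0 0 0 0 0"

```text
t: 20.62
eef_pos: [0.5452, 0.0357, 0.0431]
tool_rot: [0.765, 0.034, 0.641, -0.041]
contact_force: [-0.3, -0.4, -0.6]
gripper_width: 0.194
```

```bash
python3 - <<'E'
from pour import *
st()
im,d=bot.read_camera('scene'); save('scene11',cv2.resize(im[180:320,230:410],None,fx=4,fy=4,interpolation=cv2.INTER_CUBIC))
E
```

```text
t 20.62 p [0.5452 0.0357 0.0431] yaw -6.14 fwd 10.07 roll -0.04 F [-0.3 -0.4 -0.6] w 0.194
q [-0.399, 0.478, 0.228, 2.149, -0.142, 0.362, 1.388]
```

View pics/scene11.png

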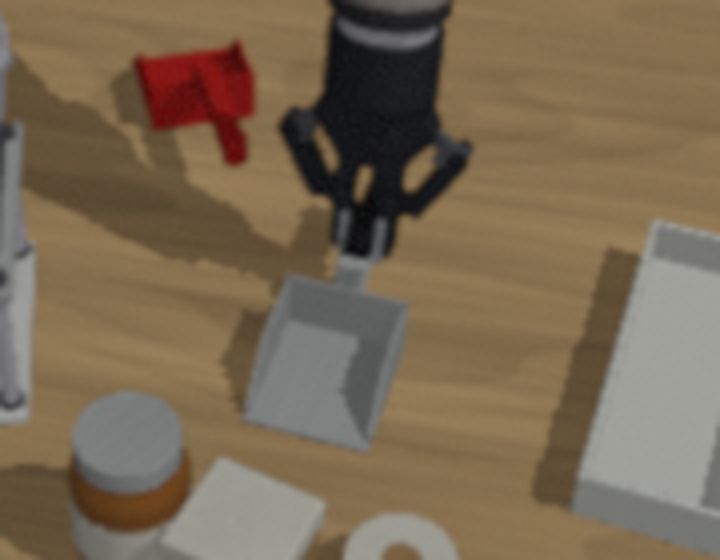

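Request:
step_arm --pt "0.025 0 0 0 0 0" --pt "0 0 0 0 0 0"

```text
t: 20.92
eef_pos: [0.5461, 0.0361, 0.0428]
tool_rot: [0.766, 0.034, 0.641, -0.041]
contact_force: [-0.2, 0.4, -2.1]
gripper_width: 0.194
```

Request:
step_arm --pt "0 0 0 0 0 0" --pt "0 0 0 0 0 0" --pt "0 0 0 0 0 0" --pt "0 0 0 0 0 0" --fingers -0.3

```text
t: 21.42
eef_pos: [0.5457, 0.036, 0.0423]
tool_rot: [0.766, 0.034, 0.641, -0.041]
contact_force: [0.4, -0.1, 0.3]
gripper_width: 0.649
```

```bash
python3 - <<'E'
from pour import *
o=st(); s=plan(np.array(o['eef_pos'])+[0,0,.16],toolR(-6,5),n=5)
E
```

```text
t 21.43 p [0.5457 0.036  0.0423] yaw -6.11 fwd 10.12 roll -0.03 F [ 0.4 -0.1  0.3] w 0.649
q [-0.399, 0.479, 0.228, 2.148, -0.143, 0.359, 1.389]
[[-0.79,0,0.14,0,0.003,0],[-0.79,0,0.13,0,0.003,0],[-0.79,0,0.11,0,0.003,0],[-0.79,0,0.09,0,0.002,0],[-0.8,0,0.09,0,0.003,0]]
end [0.5457 0.0361 0.2023] err mm [-0.1 -0.1 -0. ] deg [-0.11  0.08  0.04]
```

Request:
step_arm --pt "-0.79 0 0.14 0 0.003 0" --pt "-0.79 0 0.13 0 0.003 0" --pt "-0.79 0 0.11 0 0.003 0" --pt "-0.79 0 0.09 0 0.002 0" --pt "-0.8 0 0.09 0 0.003 0" --pt "0 0 0 0 0 0"

```text
t: 22.18
eef_pos: [0.5477, 0.0362, 0.2049]
tool_rot: [0.738, 0.037, 0.672, -0.039]
contact_force: [-0.4, 0.2, 0.2]
gripper_width: 0.652
```

```bash
python3 - <<'E'
from pour import *
o=st()
im,d=bot.read_camera('wrist'); save('wrist12',im)
s=plan([.46,-.17,.25],toolR(10,0),n=8); s=plan([.485,-.2965,.25],toolR(15.3,0),n=6,start=s)
E
```

```text
t 22.18 p [0.5477 0.0362 0.2049] yaw -6.13 fwd 5.36 roll 0.08 F [-0.4  0.2  0.2] w 0.652
q [-0.454, 0.255, 0.306, 1.973, -0.071, 0.836, 1.348]
[[-0.16,-0.67,-0.19,-0.006,0.002,0],[-0.17,-0.66,-0.21,-0.005,0.002,0],[-0.15,-0.66,-0.23,-0.006,0.001,0.001],[-0.17,-0.64,-0.27,-0.005,0.002,0],[-0.15,-0.64,-0.28,-0.006,0.002,0],[-0.16,-0.62,-0.31,-0.006,0.002,0],[-0.15,-0.61,-0.33,-0.005,0.002,0.001],[-0.15,-0.6,-0.36,-0.006,0.001,0]]
end [ 0.4598 -0.1698  0.2501] err mm [ 0.2 -0.2 -0.1] deg [ 0.09  0.12 -0.02]
[[0,-0.54,0.01,-0.002,0,0],[0,-0.54,0,-0.003,0,0],[0,-0.53,0,-0.002,0,0],[0,-0.54,-0.01,-0.003,0,0],[0,-0.54,-0.03,-0.002,0,0],[0,-0.54,-0.03,-0.002,0,0]]
end [ 0.4849 -0.2966  0.2501] err mm [ 0.1  0.1 -0.1] deg [-0.17  0.12 -0.01]
```

View pics/wrist12.png

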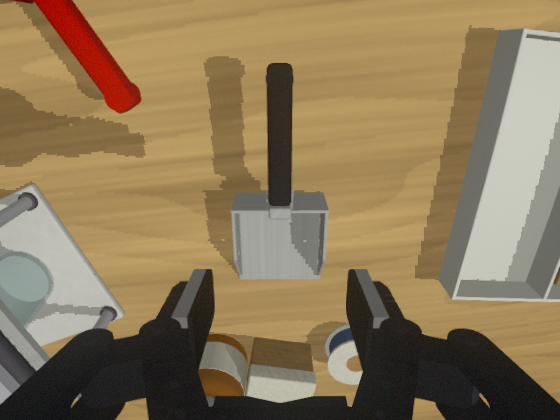

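The scoop lies flat on the table, let go and empty (bowl at 280,240). The tray is empty. Next, the slide tab.

Request:
step_arm --pt "-0.16 -0.67 -0.19 -0.006 0.002 0" --pt "-0.17 -0.66 -0.21 -0.005 0.002 0" --pt "-0.15 -0.66 -0.23 -0.006 0.001 0.001" --pt "-0.17 -0.64 -0.27 -0.005 0.002 0" --pt "-0.15 -0.64 -0.28 -0.006 0.002 0" --pt "-0.16 -0.62 -0.31 -0.006 0.002 0" --pt "-0.15 -0.61 -0.33 -0.005 0.002 0.001" --pt "-0.15 -0.6 -0.36 -0.006 0.001 0" --fingers -0.7

```text
t: 23.22
eef_pos: [0.4581, -0.1705, 0.2483]
tool_rot: [0.703, -0.062, 0.705, 0.063]
contact_force: [-0.2, -0.6, -1.2]
gripper_width: 0.852
```

Request:
step_arm --pt "0 -0.54 0.01 -0.002 0 0" --pt "0 -0.54 0 -0.003 0 0" --pt "0 -0.53 0 -0.002 0 0" --pt "0 -0.54 -0.01 -0.003 0 0" --pt "0 -0.54 -0.03 -0.002 0 0" --pt "0 -0.54 -0.03 -0.002 0 0" --pt "0 0 0 0 0 0" --pt "0 0 0 0 0 0"

```text
t: 24.22
eef_pos: [0.4839, -0.2957, 0.2485]
tool_rot: [0.7, -0.093, 0.702, 0.094]
contact_force: [0.3, 0.3, -0.6]
gripper_width: 0.85
```

```bash
python3 - <<'E'
from pour import *
o=st()
im,d=bot.read_camera('wrist'); save('wrist13',im); P=cloud('wrist',d,o);X,Y,Z=P[...,0],P[...,1],P[...,2]
hsv=cv2.cvtColor(im,cv2.COLOR_RGB2HSV)
m=(Z>.165)&(Z<.18)&(X>.44)&(X<.56)&(Y<-.24)&(Y>-.34)&(hsv[...,2]<80)
r=cv2.minAreaRect(P[m][:,:2].astype(np.float32)); print(m.sum(),r,np.median(P[m],axis=0))
E
```

```text
t 24.23 p [ 0.4839 -0.2957  0.2485] yaw 15.15 fwd -0.1 roll 0.09 F [ 0.3  0.3 -0.6] w 0.85
q [0.074, 0.299, 0.453, 1.822, -0.149, 1.057, 2.419]
1205 ((0.5025643706321716, -0.2943330407142639), (0.011808963492512703, 0.03901509940624237), 16.919462203979492) [ 0.50136265 -0.29477123  0.17251616]
```

View pics/wrist13.png

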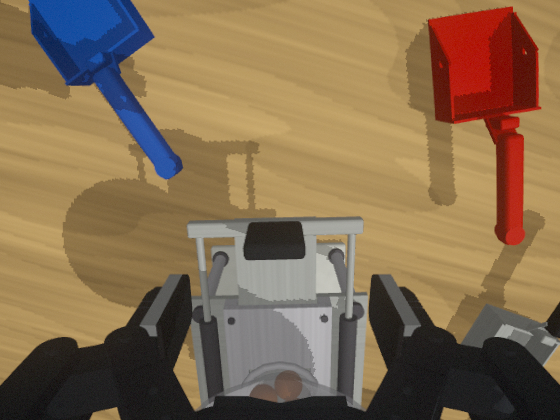

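The wrist view shows the tab centred between the fingers at (274,240), at x,y = (0.502, -0.294), which agrees with the top view. Now I'll descend and grip.

```bash
python3 - <<'E'
from pour import *
s=plan([.502,-.2938,.2],toolR(15.4,0),n=3); s=plan([.502,-.2938,.1375],toolR(15.4,0),n=4,start=s)
E
```

```text
[[0.41,-0.03,0.15,0,0,0],[0.4,-0.02,0.15,0,0,0],[0.41,-0.03,0.15,-0.001,0,0]]
end [ 0.5022 -0.2938  0.1999] err mm [-0.2  0.   0.1] deg [ 0.14 -0.07 -0.08]
[[0.39,0,0,0,0,0],[0.39,0,0,0,0,0],[0.39,0,0,0,0,0],[0.39,0,0,0,0,0]]
end [ 0.5021 -0.2937  0.1375] err mm [-0.1 -0.1 -0. ] deg [ 0.14 -0.07 -0.08]
```

Request:
step_arm --pt "0.41 -0.03 0.15 0 0 0" --pt "0.4 -0.02 0.15 0 0 0" --pt "0.41 -0.03 0.15 -0.001 0 0" --pt "0.39 0 0 0 0 0" --pt "0.39 0 0 0 0 0" --pt "0.39 0 0 0 0 0" --pt "0.39 0 0 0 0 0" --pt "0 0 0 0 0 0"

```text
t: 25.28
eef_pos: [0.5017, -0.2947, 0.1369]
tool_rot: [0.7, -0.095, 0.702, 0.096]
contact_force: [-0.7, 0.4, 0.1]
gripper_width: 0.849
```

```bash
python3 - <<'E'
from pour import *
o=st()
E
```

```text
t 25.27 p [ 0.5017 -0.2947  0.1369] yaw 15.48 fwd -0.13 roll 0.09 F [-0.7  0.4  0.1] w 0.849
q [0.114, 0.457, 0.403, 1.889, -0.233, 0.844, 2.478]
```

Request:
step_arm --pt "0 0 0 0 0 0" --pt "0 0 0 0 0 0" --pt "0 0 0 0 0 0" --pt "0 0 0 0 0 0" --pt "0 0 0 0 0 0" --pt "0 0 0 0 0 0" --fingers 1 --force 80

```text
t: 26.02
eef_pos: [0.5027, -0.2945, 0.1394]
tool_rot: [0.701, -0.095, 0.7, 0.096]
contact_force: [-2.1, 3.0, 5.3]
gripper_width: 0.459
```

```bash
python3 - <<'E'
from pour import *
o=st(); im,d=bot.read_camera('wrist'); save('wrist14',im)
E
```

```text
t 26.02 p [ 0.5027 -0.2945  0.1394] yaw 15.52 fwd 0.04 roll 0.05 F [-2.1  3.   5.3] w 0.459
q [0.113, 0.453, 0.404, 1.888, -0.233, 0.847, 2.478]
```

View pics/wrist14.png

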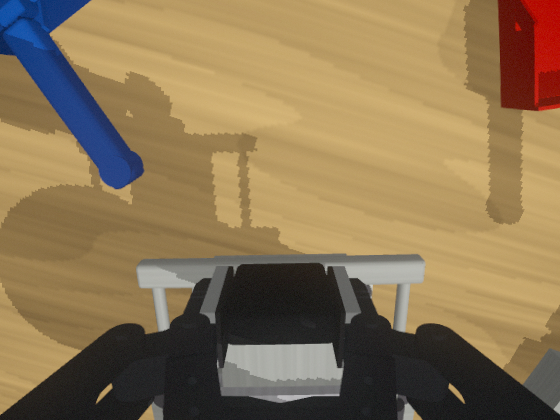

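The tab is gripped (opening 39 mm ≈ 40 mm tab). Now I'll pull 60 mm along -z of the tool.

Request:
step_arm --pt "0 0 -0.25 0 0 0" --pt "0 0 -0.25 0 0 0" --pt "0 0 -0.25 0 0 0" --pt "0 0 -0.25 0 0 0" --pt "0 0 -0.25 0 0 0" --pt "0 0 -0.25 0 0 0" --pt "0 0 0 0 0 0" --pt "0 0 0 0 0 0"

```text
t: 27.08
eef_pos: [0.447, -0.3111, 0.1394]
tool_rot: [0.702, -0.096, 0.699, 0.095]
contact_force: [8.7, 0.2, -0.9]
gripper_width: 0.452
```

```bash
cat > chk.py <<'E'
from pour import *
import sys
n=sys.argv[1]
o=st(); f=np.array([np.cos(np.deg2rad(15.3)),np.sin(np.deg2rad(15.3))]); print('pulled mm',-1e3*((np.array(o['eef_pos'][:2])-[.5027,-.2945])@f))
im,d=bot.read_camera('top'); save('top'+n,cv2.resize(im[130:260,290:410],None,fx=4.6,fy=4.6,interpolation=cv2.INTER_CUBIC))
im,d=bot.read_camera('scene'); save('scene'+n,cv2.resize(im[170:300,140:270],None,fx=4.5,fy=4.5,interpolation=cv2.INTER_CUBIC))
im,d=bot.read_camera('wrist'); save('wrist'+n,im)
E
python3 chk.py 15
```

```text
t 27.07 p [ 0.447  -0.3111  0.1394] yaw 15.53 fwd 0.24 roll -0.12 F [ 8.7  0.2 -0.9] w 0.452
q [0.162, 0.394, 0.417, 1.98, -0.219, 0.806, 2.544]
pulled mm 58.075388335230585
```

View pics/top15.png

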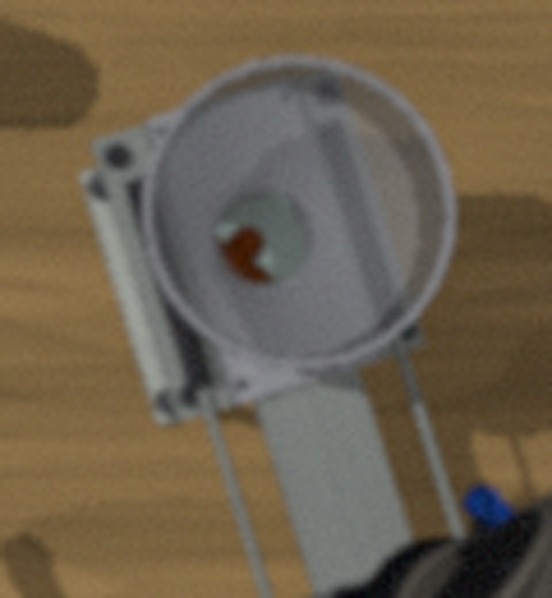

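View pics/scene15.png

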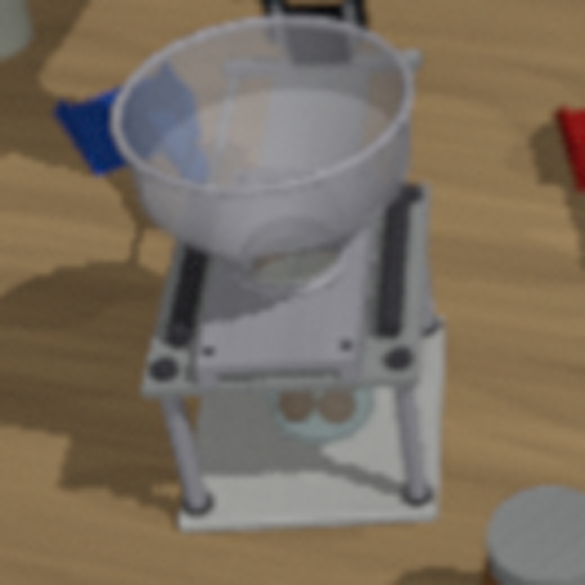

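View pics/wrist15.png

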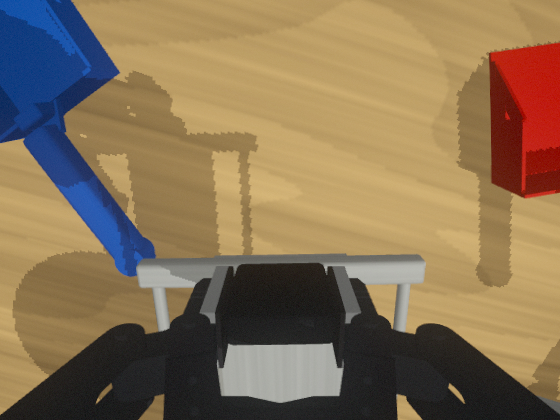

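The sweets have dropped into the jar. The pull is 58 mm with no slip (the tab sits at the same pixels as before), so I'll add 2 mm and check the line and the sweet count.

Request:
step_arm --pt "0 0 -0.05 0 0 0" --pt "0 0 0 0 0 0" --pt "0 0 0 0 0 0" --pt "0 0 0 0 0 0"

```text
t: 27.72
eef_pos: [0.4453, -0.3117, 0.1394]
tool_rot: [0.702, -0.096, 0.699, 0.095]
contact_force: [7.0, 0.5, -0.5]
gripper_width: 0.454
```

```bash
python3 chk.py 16; python3 - <<'E'
from pour import *
im,d=bot.read_camera('top'); u0,v0,u1,v1=335,160,390,230; save('line16',cv2.resize(im[v0:v1,u0:u1],None,fx=8,fy=8,interpolation=cv2.INTER_CUBIC))
f=np.array([np.cos(np.deg2rad(15.3)),np.sin(np.deg2rad(15.3))]); e=np.r_[C-f*.085,.134]; print('cover edge px',proj('top',e),'in crop',(proj('top',e)-[u0,v0])*8)
im,d=bot.read_camera('scene'); hsv=cv2.cvtColor(im,cv2.COLOR_RGB2HSV)
save('jar16',cv2.resize(im[230:300,170:250],None,fx=8,fy=8,interpolation=cv2.INTER_CUBIC))
E
```

```text
t 27.73 p [ 0.4453 -0.3117  0.1394] yaw 15.54 fwd 0.24 roll -0.13 F [ 7.   0.5 -0.5] w 0.454
q [0.163, 0.392, 0.417, 1.983, -0.219, 0.805, 2.547]
pulled mm 59.901425655169646
cover edge px [[356.29492355 212.86785201]] in crop [[170.35938836 422.94281608]]
```

View pics/line16.png

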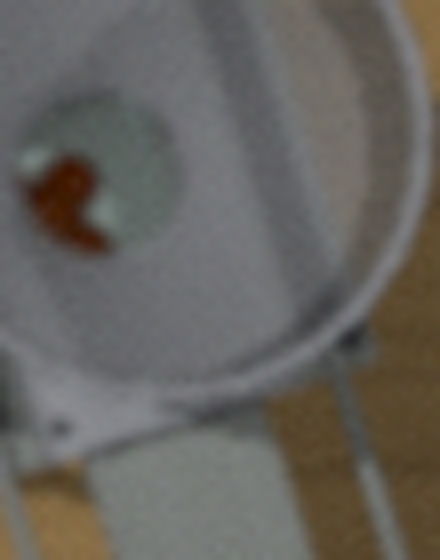

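View pics/jar16.png

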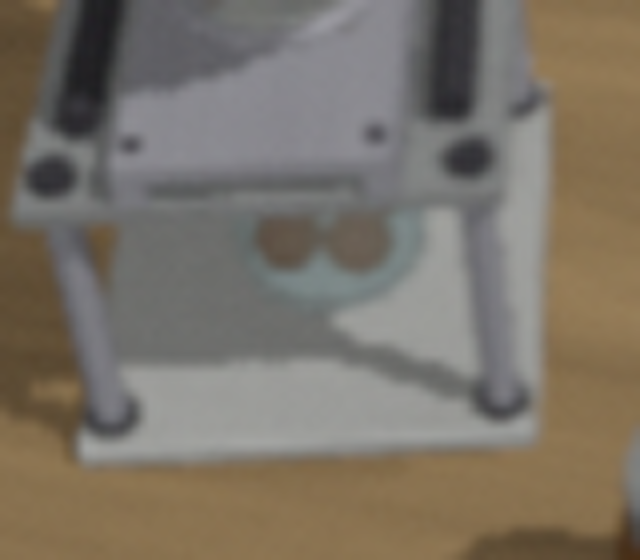

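View pics/top16.png

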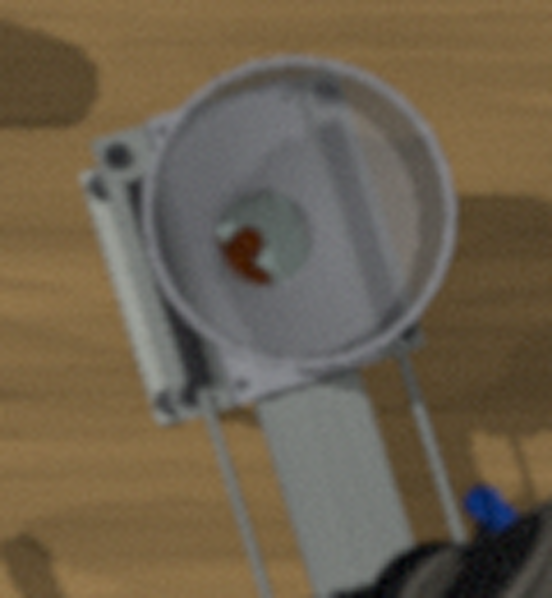

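```bash
python3 - <<'E'
from pour import *
im,d=bot.read_camera('top'); P=cloud('top',d); hsv=cv2.cvtColor(im,cv2.COLOR_RGB2HSV)
m=cv2.inRange(hsv,(0,120,40),(14,255,255))>0; m[:,:325]=0;m[:,380:]=0;m[:140]=0;m[215:]=0
q=P[m]; print(m.sum(),np.nanmin(q,0).round(3),np.nanmax(q,0).round(3),np.nanmedian(q,0).round(3))
# any caramel elsewhere
m2=cv2.inRange(hsv,(0,150,60),(14,255,255)); n,l,S,c=cv2.connectedComponentsWithStats(m2)
for i in range(1,n):
    if S[i][4]>8: print(S[i],c[i].round(0))
print('scoop',P[190,245].round(3)); save('top17',im)
E
```

```text
56 [ 0.633 -0.268  0.033] [ 0.662 -0.243  0.06 ] [ 0.646 -0.255  0.049]
[   0   67  560  154 8978] [391. 113.]
[339 180   7  10  38] [343. 184.]
[ 275  245   47   72 1144] [298. 288.]
scoop [0.639 0.027 0.008]
```

View pics/top17.png

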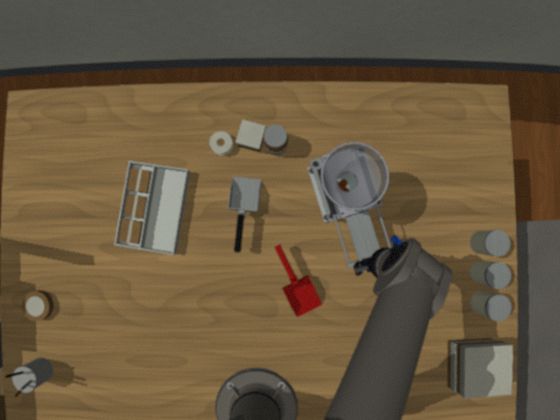

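The sweets visible through the outlet lie at 0.03–0.06 m, which is inside the jar. The hopper, tray and table show no sweets, and the bystanders and scoop are in place. Handing in.

```bash
python3 - <<'E'
from pour import *
st(); print(bot.hand_in()); st()
E
```

```text
t 28.02 p [ 0.4453 -0.3116  0.1394] yaw 15.54 fwd 0.24 roll -0.13 F [ 8.   0.9 -0.6] w 0.454
q [0.163, 0.392, 0.417, 1.983, -0.219, 0.805, 2.547]
the job is handed in; nothing more can be done
None
the job is handed in; nothing more can be done
```

I scooped all five sweets from the tray and tipped them into the hopper with the slide shut. I laid the scoop back flat at its starting place and let it go. Then I pulled the slide about 60 mm out by its tab and handed the job in at 28.0 s, still gripping it.

- **Slide:** the tool had moved 59.9 mm with about 8 N on it, which matches the spring at 60 mm. After most of the pull the tab sat at the same pixels between the fingers as when I gripped it, so it had not slipped.
- **Sweets:** the ones visible through the outlet were at 0.03–0.06 m, so inside the jar, and I saw none in the hopper, tray or on the table. I could not count all five in the jar, because the deck and hopper hide part of it.
- **Line:** its alignment with the cover edge is only faintly visible in the top view; nothing I saw contradicted 60 mm.
- **Failed step:** my first grasp lean of 20° ran into a joint limit, so I used 10° instead.
- **Bystanders:** the full jar, spool and gift box look unmoved in the last top view.

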